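# Set up a practice place on the dental course table

### The arm

A 6-joint arm with a two-finger parallel gripper is mounted at the origin on the work surface. World frame = base frame: x ahead of the robot, y to its left, z up, the work surface at z = 0. Lengths are in m, angles in degrees, forces in N, time in s.
With the tool pointing down it reaches from about 0.375 to 0.9 m from the base axis. Payload 3.1 kg.
Tool frame: the origin (TCP) lies at the very end of the fingers, on their centre line; the grasp point (between the pads) lies 19 mm behind it; z points along the fingers, y is the direction in which the jaws open and shut (so a half turn about z gives the same grasp; the last joint's range is limited). The gripper opens to 87 mm and grips with 3 to 60 N. Pads are 19 mm wide; open, the fingers measure 117 mm over their backs; the gripper's body (75 mm by 190 mm) begins 51 mm behind the grasp point.
Start: joints at [61.679, 30.224, 82.088, -0, 67.689, -10.227], TCP at [0.194, 0.594, 0.223] pointing down, gripper open.
Joint ranges: [-176.69, 176.69], [-43.24, 126.21], [12.49, 139.97], [-82, 262], [0, 151.66], [-163.58, 163.58]. Speed limits (degrees/s): [159.86, 159.86, 180, 180, 180, 180].

### API

Orientations are given as a 3x3 rotation matrix whose columns are the frame's x, y, z axes.
In Python, from rig import read_state, capture, hand_in gives the robot as it stands. The module is installed in compiled form; this text tells all that it offers.
- The arm moves only by the tool send_rows, never from a script. Its argument "moves" is one flat list of numbers, 7 for each row, row after row: the turn, a rotation vector about the world's x, y, z in degrees, then the shift along the world's x, y, z in cm, then the gripper's target within -1 to 1 (fully open at 1, half-way at 0, shut at -1). In form: [rx, ry, rz, tx, ty, tz, hand, rx, ry, rz, tx, ty, tz, hand, ...]. A call has 1 to 20 rows; each row shifts and turns the commanded pose from where the row before left it; what a row does not reach is not made up. A row lasts 1/10 s, in which the tool goes at most 50 mm and 8.59 degrees, less where a joint would pass 70% of its speed; a pose out of reach is approached as far as the arm can. A call with a gripper value outside its range is refused whole. The fingers move at their own pace and stop on an object; the grip force is fixed at half the most. Time passes only in rows, so rows that do not move let the fingers close. It gives the time, the measured TCP pose, the force and the opening at its end, in the units of the state.
- read_state(): the state, without advancing time (a new reading comes with each control period).
- capture(name): name is "side" or "top" or "wrist"; returns a dict with "pixels" (384x512x3 uint8, red, green, blue), "vertical_fov" (degrees; the focal length in pixels is half the picture's height over the tangent of half this angle, whatever the lens; pixels are square), "cx", "cy" (the principal point, pixels), "rvec" (rotation vector, rad) and "tvec" (3), from world to camera coordinates, as OpenCV has them. Camera axes: x right, y down, z forward; pixel columns grow to the right and rows downward; lengths in m; the calibration is good to about 2 mm. The wrist camera is an equidistant fisheye: a pixel r from the principal point sees the ray r / f radians off the axis. A picture is of the moment at which its call begins. There is no depth.
- hand_in(): hands the job in, once; it reports no verdict.
The state is a dict: "time_s": time; "joint_positions": joint angles; "qvel": joint speeds; "tau": joint torques, N m; "position": TCP position; "tcp_rot": TCP orientation; "force": force on the tool from outside, world axes, zero at the start; "moment": the same for the moment, N m; "opening": opening from 0.0 (shut) to 1.0 (fully open).
Only numpy, scipy, OpenCV 4.12 (cv2) and the standard library are available. Lean on these libraries where they do the work, as an engineer would, in place of code of your own. Each camera call takes 0.05 s, during which the arm holds its last target.

### The job

Set up the practice place: clip each specimen plate (two or three) into the stage of its colour, drawing back the sprung arm, setting the plate flat with a long edge against the fence, about centred along it, and letting the arm spring back onto it. Also pour all the crown blanks from the scoop through the funnel into the jar and stand the empty scoop upright on the table. Any order; leave the other things where they are.

Things in the scene. Friction and masses are not known exactly. Their poses are not given: they have to be found in the camera images.
- clip_red: Fixed clip stage for the red plate: grey deck, x -62..+48 mm, y -50..+50 mm in its frame, top 16 mm above the table; origin on the table, z up. Fixed edge: red fence along y, 5 mm high above the deck, 84 mm long, inner face at x = +30 mm, outer at +40. A plate seats flat, a long edge on the fence, centre at x = +10, y = 0. A held plate can overhang the low fence while its other edge pushes the roller.
- spring_red (a joint): Sprung curved steel arm of clip_red, 12 mm tall, pivot at x = -32, y = -48 mm, with a black upright roller (12 mm across, 1.5 to 15.5 mm above the deck) at x = -2, y = 0 at rest, 26 mm free to the fence. Value (rad): 0 at rest, grows as the roller is drawn back to the stage's -x; 0.27 clamping a plate, stop at 0.9. The spring pushes 2 N at rest, 3 to 4 N in use, onto the plate's outer long edge.
- plate_red: Loose specimen plate, 60 g: red slide 40 mm (its x) x 64 mm (its y) x 6 mm with a white ceramic block 16 mm (x) x 22 mm (y) on its middle, 6 to 50 mm above its underside. Origin: centre of the underside, z up. Take it firmly by the block about 40 mm up; with fingers closing along x it cannot swing in the grip and their tips pass above the roller. May be absent.
- clip_blue: Fixed clip stage for the blue plate: grey deck, x -62..+48 mm, y -50..+50 mm in its frame, top 16 mm above the table; origin on the table, z up. Fixed edge: blue fence along y, 5 mm high above the deck, 84 mm long, inner face at x = +30 mm, outer at +40. A plate seats flat, a long edge on the fence, centre at x = +10, y = 0. A held plate can overhang the low fence while its other edge pushes the roller.
- spring_blue (a joint): Sprung curved steel arm of clip_blue, 12 mm tall, pivot at x = -32, y = -48 mm, with a black upright roller (12 mm across, 1.5 to 15.5 mm above the deck) at x = -2, y = 0 at rest, 26 mm free to the fence. Value (rad): 0 at rest, grows as the roller is drawn back to the stage's -x; 0.27 clamping a plate, stop at 0.9. The spring pushes 2 N at rest, 3 to 4 N in use, onto the plate's outer long edge.
- plate_blue: Loose specimen plate, 60 g: blue slide 40 mm (its x) x 64 mm (its y) x 6 mm with a white ceramic block 16 mm (x) x 22 mm (y) on its middle, 6 to 50 mm above its underside. Origin: centre of the underside, z up. Take it firmly by the block about 40 mm up; with fingers closing along x it cannot swing in the grip and their tips pass above the roller. May be absent.
- clip_yellow: Fixed clip stage for the yellow plate: grey deck, x -62..+48 mm, y -50..+50 mm in its frame, top 16 mm above the table; origin on the table, z up. Fixed edge: yellow fence along y, 5 mm high above the deck, 84 mm long, inner face at x = +30 mm, outer at +40. A plate seats flat, a long edge on the fence, centre at x = +10, y = 0. A held plate can overhang the low fence while its other edge pushes the roller.
- spring_yellow (a joint): Sprung curved steel arm of clip_yellow, 12 mm tall, pivot at x = -32, y = -48 mm, with a black upright roller (12 mm across, 1.5 to 15.5 mm above the deck) at x = -2, y = 0 at rest, 26 mm free to the fence. Value (rad): 0 at rest, grows as the roller is drawn back to the stage's -x; 0.27 clamping a plate, stop at 0.9. The spring pushes 2 N at rest, 3 to 4 N in use, onto the plate's outer long edge.
- plate_yellow: Loose specimen plate, 60 g: yellow slide 40 mm (its x) x 64 mm (its y) x 6 mm with a white ceramic block 16 mm (x) x 22 mm (y) on its middle, 6 to 50 mm above its underside. Origin: centre of the underside, z up. Take it firmly by the block about 40 mm up; with fingers closing along x it cannot swing in the grip and their tips pass above the roller. May be absent.
- scoop: Loose aluminium scoop, 120 g, holding the blanks: smooth trough 110 mm long (x), 56 mm wide (50 inside), walls 32 mm high, open at its -x end (spout), closed at +x by an upright blue grip. Origin: centre of the underside, z up. The floor falls 4 degrees towards the grip, so blanks stay in when it is carried level; tipped spout-down by 40 to 50 degrees it empties.
- scoop_lip (a point): Middle of the scoop's spout edge, at x = -55 mm, z = 12 mm in the scoop's frame. The scoop's upright grip is at the other end, centred at x = +50 mm: 14 mm (x) x 40 mm (y), 62 mm tall. Take it from above, fingers closing along the scoop's x, at about 50 mm height so that the tips stay above the blanks.
- blank1: Ivory ceramic crown blank, rounded block 14 x 14 x 13 mm, 13 g, glazed, lying in the scoop at the start. Origin: centre of its underside. May be absent.
- blank2: Ivory ceramic crown blank, rounded block 14 x 14 x 13 mm, 13 g, glazed, lying in the scoop at the start. Origin: centre of its underside. May be absent.
- blank3: Ivory ceramic crown blank, rounded block 14 x 14 x 13 mm, 13 g, glazed, lying in the scoop at the start. Origin: centre of its underside. May be absent.
- blank4: Ivory ceramic crown blank, rounded block 14 x 14 x 13 mm, 13 g, glazed, lying in the scoop at the start. Origin: centre of its underside. May be absent.
- blank5: Ivory ceramic crown blank, rounded block 14 x 14 x 13 mm, 13 g, glazed, lying in the scoop at the start. Origin: centre of its underside. May be absent.
- funnel_mouth (a point): Centre of the rim of the orange funnel, 140 mm above the table: rim 136 mm across, 130 mm inside, narrowing to a throat of 42 mm. Fixed on the jar, axis upright.
- jar_floor (a point): Centre of the inner floor (12 mm above the table) of the clear jar under the funnel: 58 mm across, 52 mm inside, wall to 78 mm above the table; fixed to the table on a grey foot 100 mm across.
- syringe1: Bystander, loose: black 110 mm composite syringe with an orange cap. Leave it alone.
- syringe2: Bystander, loose: the same with a green cap. Leave it alone.
- syringe3: Bystander, loose: the same with a blue cap. Leave it alone.
- dropper: Bystander, loose: amber dropper bottle, 28 mm across, 55 mm tall. Leave it alone.
- stick_pot: Bystander, loose: clear pot, 40 mm across and 55 mm tall, with green sticks up to 90 mm. Leave it alone.
- mouse: Bystander, loose: black computer mouse, 100 x 58 x 32 mm. Leave it alone.
Mind the look-alikes: they are no part of the job. There is more than one size of the scoop; the one meant has the size given above. There is more than one size of the plate_red; the one meant has the size given above.

How it is judged:
By the outcome, as a careful person would: the job done as asked, in the order asked, and still so for the second after the job is handed in, with the robot touching nothing.
Of plate_red, plate_blue, plate_yellow only 2 to 3 are there at a start; the rules pass over those that are not, and their reading is None.
Of blank1, blank2, blank3, blank4, blank5 only 3 to 5 are there at a start; the rules pass over those that are not, and their reading is None.
At some moment in a run one of plate_red, plate_blue, plate_yellow may be knocked a few centimetres aside while the robot is not near it.
It also fails if it takes over 208 s, if anything falls off the work surface, if the arm or the gripper's body presses on something with over 40 N, if the wrist force passes 120 N, or if a joint passes its speed limit or range.

## Working session

There is one attempt and no reset: what is moved stays moved. The work goes in short steps, Python scripts to look and compute and a tool call to move; the robot and the scene stay as the last step left them, time stands still between calls to the robot, and variables do not carry over. Pictures are saved under pics/ and viewed, and the job is handed in when it is done.

Besides the shell and the picture viewer there is one more tool, called after "Emit:" as name(argument=value, ...), one argument or row to a line, values as JSON. send_rows: Moves the arm, as the interface text tells. Its arguments: {"type":"object","properties":{"moves":{"type":"array","items":{"type":"number"}}},"required":["moves"]}

```bash
mkdir -p pics
cat > h.py <<'E'
import numpy as np, cv2
from rig import read_state, capture, hand_in
def snap(n,f):
    c=capture(n); cv2.imwrite(f'pics/{f}.png',c['pixels'][:,:,::-1]); np.save(f'pics/{f}.npy',c,allow_pickle=True); return c
def load(f): return np.load(f'pics/{f}.npy',allow_pickle=True).item()
def ray(c,u,v):
    h=c['pixels'].shape[0]; f=h/2/np.tan(np.radians(c['vertical_fov'])/2)
    R=cv2.Rodrigues(np.array(c['rvec'],float))[0]; t=np.array(c['tvec'],float).ravel()
    d=np.array([(u-c['cx'])/f,(v-c['cy'])/f,1.]);
    if c.get('fish'):
        r=np.hypot(d[0],d[1]); d=np.array([d[0]/r*np.sin(r),d[1]/r*np.sin(r),np.cos(r)]) if r>0 else d
    return -R.T@t, R.T@d
def onz(c,u,v,z):
    o,d=ray(c,u,v); s=(z-o[2])/d[2]; return o+s*d
def proj(c,p):
    h=c['pixels'].shape[0]; f=h/2/np.tan(np.radians(c['vertical_fov'])/2)
    R=cv2.Rodrigues(np.array(c['rvec'],float))[0]; q=R@np.array(p)+np.array(c['tvec'],float).ravel()
    if c.get('fish'):
        r=np.hypot(q[0],q[1]);th=np.arctan2(r,q[2]); return c['cx']+f*th*q[0]/r, c['cy']+f*th*q[1]/r
    return c['cx']+f*q[0]/q[2], c['cy']+f*q[1]/q[2]
E
python3 - <<'E'
from h import *
for n in ['top','side','wrist']:
    c=snap(n,n+'0'); o,d=ray(c,c['cx'],c['cy']); print(n,c['vertical_fov'],c['cx'],c['cy'],o,d)
s=read_state(); print(s['position'],s['tcp_rot'],s['time_s'],s['force'],s['opening'])
for n in ['top0','side0']:
    im=cv2.imread(f'pics/{n}.png'); cv2.imwrite(f'pics/{n}b.png',cv2.resize(im,(800,600),interpolation=cv2.INTER_CUBIC))
E
```

```text
top 46.29821443675419 258.34625447637995 193.12597063964404 [0.3872744  0.01790051 1.27855763] [ 0.06087072 -0.00930054 -0.99810233]
side 43.6534368561406 261.03469869317206 198.41422185702828 [ 3.87538187e-04 -8.49207030e-01  1.02292335e+00] [ 0.3398422   0.65566378 -0.67424942]
wrist 65.70646984690485 255.76651918259003 192.66511771805122 [0.12121627 0.61788863 0.38483505] [ 0.26700278 -0.08818361 -0.95965263]
[0.19380266 0.59358924 0.22179683] [[-9.50565674e-01  3.10522602e-01 -7.82228747e-04]
 [ 3.10523466e-01  9.50564517e-01 -1.50858935e-03]
 [ 2.75107800e-04 -1.67691363e-03 -9.99998556e-01]] 0.15 [-0.24829377 -1.15196185  0.20866454] 1.0007801267194827
```

View pics/top0b.png

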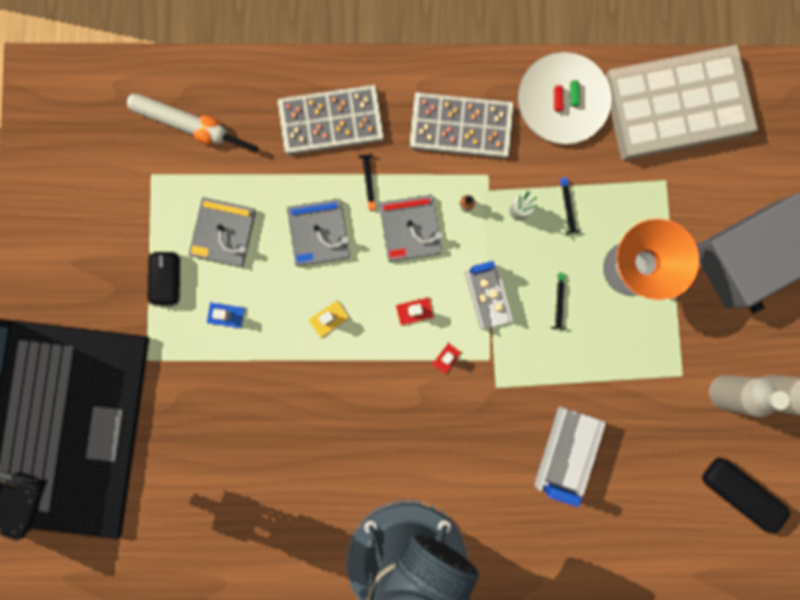

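View pics/side0b.png

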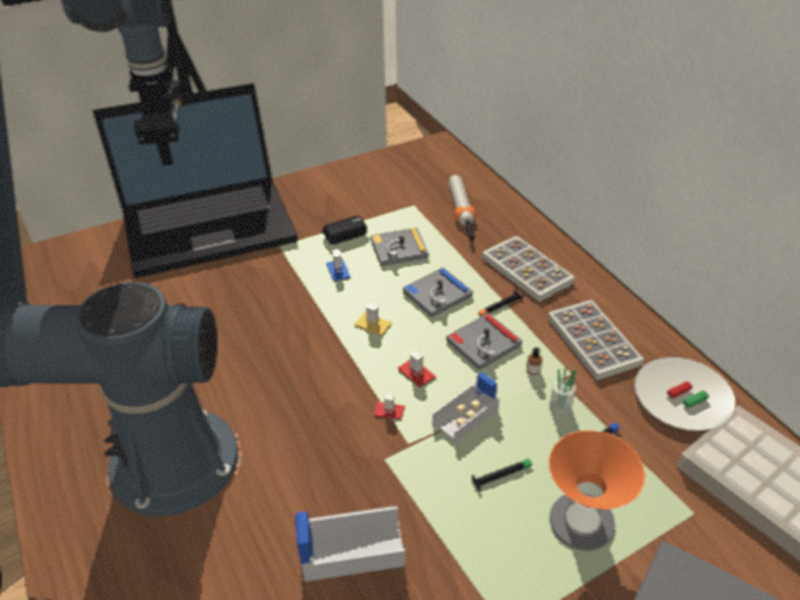

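View pics/wrist0.png

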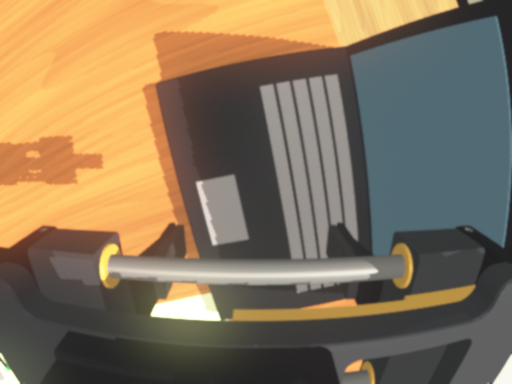

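The top view (800x600) shows:
- **Stages:** yellow (223,232), blue (320,233), red (412,230).
- **Plates:** blue (227,315), yellow (329,319), and two red candidates at (415,311) and (447,358). The second one is smaller.
- **Scoops:** one with blanks at (488,297) and a larger empty one at (571,455).
- **Funnel:** (657,260).

Next I'll measure them.

Run:
```python
from h import *
c=load('top0'); im=c['pixels']; K=4
big=cv2.resize(im,None,fx=K,fy=K,interpolation=cv2.INTER_CUBIC)
hsv=cv2.cvtColor(big,cv2.COLOR_RGB2HSV)
rng={'red':[(0,150,70,6,255,255),(174,150,70,180,255,255)],'blue':[(105,140,60,125,255,255)],'yellow':[(18,150,120,30,255,255)]}
for n,rs in rng.items():
    m=sum(cv2.inRange(hsv,r[:3],r[3:]) for r in rs)
    m=cv2.morphologyEx(m.astype(np.uint8),cv2.MORPH_OPEN,np.ones((5,5)))
    cs,_=cv2.findContours(m,cv2.RETR_EXTERNAL,cv2.CHAIN_APPROX_NONE)
    for k in cs:
        if cv2.contourArea(k)<250: continue
        (x,y),_,_=cv2.minAreaRect(k); x=(x+.5)/K-.5;y=(y+.5)/K-.5
        z=0.021 if y<150 else 0.006
        p=np.array([onz(c,(q[0][0]+.5)/K-.5,(q[0][1]+.5)/K-.5,z)[:2]*1000 for q in k],np.float32)
        r=cv2.minAreaRect(p)
        print(n,'px800 %.0f %.0f'%(x*1.5625,y*1.5625),'ctr',np.round(r[0],1),'size',np.round(r[1],1),'ang %.1f'%r[2])
def crop(f,x0,y0,w,h,s):
    cv2.imwrite(f'pics/{f}.png',cv2.resize(im[y0:y0+h,x0:x0+w,::-1],None,fx=s,fy=s,interpolation=cv2.INTER_CUBIC))
crop('cropA',110,110,230,135,3.4)
```

```text
red px800 446 358 ctr [362.1 -71.1] size [32.1 49. ] ang 49.6
red px800 414 311 ctr [448.9 -13.4] size [37.  61.1] ang 14.0
red px800 397 252 ctr [555.1  18.5] size [11.8 27.7] ang 8.6
red px800 406 204 ctr [641.7   1.7] size [ 9.4 81.9] ang 8.9
red px800 558 98 ctr [ 838.  -277.2] size [45.3 14.9] ang 0.8
blue px800 562 494 ctr [ 119.1 -276.6] size [68.4 21.3] ang 69.0
blue px800 225 315 ctr [441.6 329.5] size [60.6 34.8] ang 80.8
blue px800 482 267 ctr [ 527.7 -136.3] size [12.1 41.3] ang 14.9
blue px800 304 257 ctr [546.9 187.5] size [10.8 26.9] ang 9.0
blue px800 313 208 ctr [633.5 169.3] size [ 8.9 80.9] ang 9.0
yellow px800 328 318 ctr [435.  142.4] size [37.7 61.4] ang 34.3
yellow px800 199 250 ctr [559.  378.8] size [28.2 12.4] ang 77.7
yellow px800 226 208 ctr [633.7 327.4] size [83.8  9.2] ang 77.4
```

View pics/cropA.png

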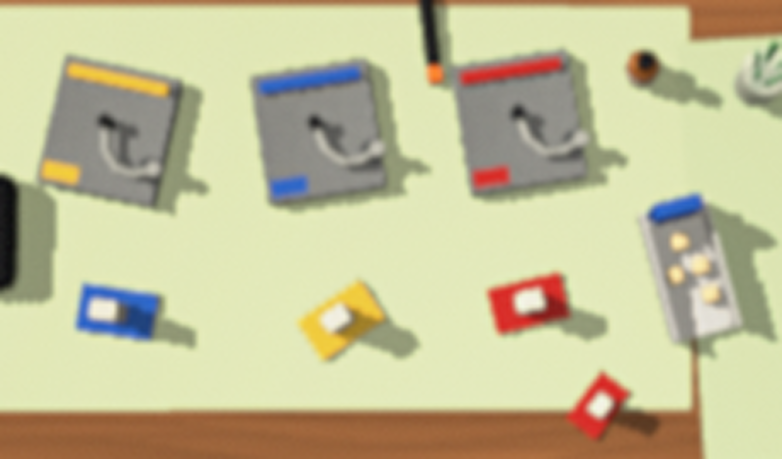

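Run:
```python
from h import *
c=load('top0'); im=c['pixels']; K=4
big=cv2.resize(im,None,fx=K,fy=K,interpolation=cv2.INTER_CUBIC)
hsv=cv2.cvtColor(big,cv2.COLOR_RGB2HSV)
def W(k,z): return np.array([onz(c,(q[0][0]+.5)/K-.5,(q[0][1]+.5)/K-.5,z)[:2]*1000 for q in k],np.float32)
def best(m,x0,y0,x1,y1):
    m=m.copy(); mm=np.zeros_like(m); s=K/1.5625
    a=[int(v*s) for v in(x0,y0,x1,y1)]; mm[a[1]:a[3],a[0]:a[2]]=m[a[1]:a[3],a[0]:a[2]]
    cs,_=cv2.findContours(mm,cv2.RETR_EXTERNAL,cv2.CHAIN_APPROX_NONE); return max(cs,key=cv2.contourArea)
wh=cv2.inRange(hsv,(0,0,150),(180,70,255))
for n,b in {'blue':(205,300,250,330),'yellow':(308,300,350,335),'red':(395,298,437,326)}.items():
    k=best(wh,*b); r=cv2.minAreaRect(W(k,.05)); print('block',n,np.round(r[0],1),np.round(r[1],1),round(r[2],1))
org=cv2.inRange(hsv,(5,150,120),(17,255,255))
k=best(org,600,200,720,320); p=W(k,.14); e=cv2.fitEllipse(p); print('funnel',np.round(e[0],1),np.round(e[1],1),cv2.minEnclosingCircle(p))
bl=cv2.inRange(hsv,(105,140,60),(125,255,255))
k=best(bl,460,250,505,280); r=cv2.minAreaRect(W(k,.062)); print('grip',np.round(r[0],1),np.round(r[1],1),round(r[2],1))
d=load('side0'); 
for n,p in {'bluep':(.4416,.3295,.006),'yelp':(.435,.1424,.006),'redp':(.4489,-.0134,.006),'fun':(.5594,-.4,.14),'redf':(.6417,.0017,.021)}.items(): print(n,np.round(np.array(proj(d,p))*1.5625))
s=cv2.resize(big[int(240*K/1.5625):int(380*K/1.5625),int(380*K/1.5625):int(720*K/1.5625),::-1],(780,321)); cv2.imwrite('pics/cropB.png',s)
```

```text
block blue [440.9 316.2] [79.1 51.3] 90.0
block yellow [450.3 151.5] [47.9 32.2] 90.0
block red [448.5 -13. ] [17.4 23.9] 9.4
funnel [ 542.6 -424.7] [124.9 203.8] ((555.3187866210938, -433.8757019042969), 105.04046630859375)
grip [ 521.5 -129.4] [11.6 39.9] 14.9
bluep [337. 268.]
yelp [372. 322.]
redp [416. 370.]
fun [610. 454.]
redf [500. 326.]
```

View pics/cropB.png

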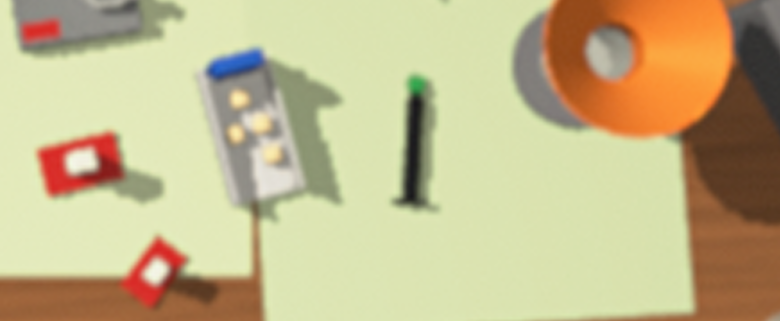

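Run:
```python
from h import *
c=load('top0'); im=c['pixels']; K=4
big=cv2.resize(im,None,fx=K,fy=K,interpolation=cv2.INTER_CUBIC)
hsv=cv2.cvtColor(big,cv2.COLOR_RGB2HSV)
m=cv2.inRange(hsv,(5,190,140),(17,255,255)); m=cv2.morphologyEx(m,cv2.MORPH_OPEN,np.ones((15,15)))
mm=np.zeros_like(m); mm[540:780,1570:1810]=m[540:780,1570:1810]
k=max(cv2.findContours(mm,cv2.RETR_EXTERNAL,cv2.CHAIN_APPROX_NONE)[0],key=cv2.contourArea)
P=np.array([onz(c,(q[0][0]+.5)/K-.5,(q[0][1]+.5)/K-.5,.14)[:2]*1000 for q in k],np.float32)
print(cv2.minEnclosingCircle(P),cv2.fitEllipse(cv2.convexHull(P)))
s=read_state(); w=load('wrist0'); w['fish']=1
R=np.array(s['tcp_rot']); p=np.array(s['position'])
print('tcp px',proj(w,p), proj(w,p+.1*R[:,2]))
Rc=cv2.Rodrigues(np.array(w['rvec']))[0]; print('cam in tool', R.T@(-Rc.T@np.array(w['tvec']).ravel()-p)); print(R.T@Rc.T)
```

```text
((526.7945556640625, -410.17645263671875), 67.13197326660156) ((527.2655639648438, -409.7242736816406), (129.24879455566406, 132.0442657470703), 176.8141632080078)
tcp px (np.float64(255.10343334970972), np.float64(238.4241338048534)) (np.float64(255.2502184503634), np.float64(192.08557322521395))
cam in tool [ 0.07658851  0.00028503 -0.16301787]
[[-1.06539109e-04 -9.59575663e-01 -2.81450770e-01]
 [ 9.99999709e-01 -3.15006154e-04  6.95443687e-04]
 [-7.55989562e-04 -2.81450614e-01  9.59575417e-01]]
```

Emit:
send_rows(
  moves=[0,0,-6.8,2.07,-2.2,-0.76,1,0,0,-6.8,2.07,-2.2,-0.76,1,0,0,-6.8,2.07,-2.2,-0.76,1,0,0,-6.8,2.07,-2.2,-0.76,1,0,0,-6.8,2.07,-2.2,-0.76,1,0,0,-6.8,2.07,-2.2,-0.76,1,0,0,-6.8,2.07,-2.2,-0.76,1,0,0,-6.8,2.07,-2.2,-0.76,1,0,0,-6.8,2.07,-2.2,-0.76,1,0,0,-6.8,2.07,-2.2,-0.76,1,0,0,-6.8,2.07,-2.2,-0.76,1,0,0,-6.3,2,-2.2,-0.76,1,0,0,0,0,0,0,1],
)

```text
time_s: 1.45
position: [0.444, 0.3276, 0.1303]
tcp_rot: [[0.165, 0.986, -0.0], [0.986, -0.165, -0.001], [-0.001, -0.0, -1.0]]
force: [-0.4, 1.2, 0.4]
opening: 1.002
```

```bash
cat >> h.py <<'E'
def st():
    s=read_state(); R=np.array(s['tcp_rot']); 
    print('t %.2f'%s['time_s'],'pos',np.round(np.array(s['position'])*1000,1),'yaw(y) %.2f'%np.degrees(np.arctan2(R[1,1],R[0,1])),'z',np.round(R[:,2],3),'F',np.round(s['force'],1),'op %.3f'%s['opening'],'j',np.round(s['joint_positions'],0)); return s
E
python3 - <<'E'
from h import *
c=snap('wrist','w1'); snap('top','t1'); st()
c['fish']=1
print(proj(c,(.4416,.3295,.006)),proj(c,(.4416,.3295,.05)))
E
```

```text
t 1.55 pos [441.8 329.6 131. ] yaw(y) -9.24 z [-0.001 -0.    -1.   ] F [-0.6  0.  -0.7] op 1.003 j [25. 32. 98.  0. 51. 34.]
(np.float64(252.33425009642758), np.float64(184.85141877219257)) (np.float64(251.78900590630036), np.float64(197.99087548423105))
```

View pics/w1.png

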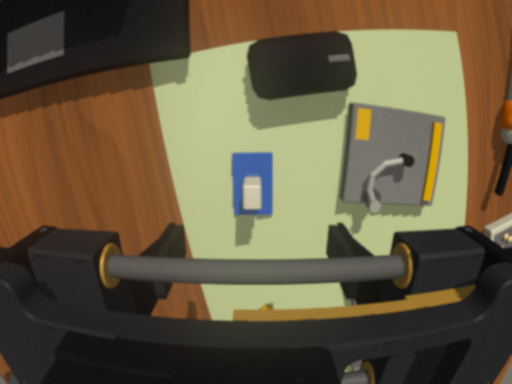

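Emit:
send_rows(
  moves=[0,0,0,0,0,-2.5,1,0,0,0,0,0,-2.5,1,0,0,0,0,0,-2.5,1,0,0,0,0,0,-2,1,0,0,0,0,0,-1.5,1,0,0,0,0,0,0,1,0,0,0,0,0,0,-1,0,0,0,0,0,0,-1,0,0,0,0,0,0,-1,0,0,0,0,0,0,-1,0,0,0,0,0,0,-1,0,0,0,0,0,0,-1],
)

```text
time_s: 2.75
position: [0.4419, 0.3301, 0.0216]
tcp_rot: [[0.16, 0.987, 0.0], [0.987, -0.16, 0.0], [0.0, 0.0, -1.0]]
force: [-1.0, -0.1, -0.3]
opening: 0.538
```

Run:
```python
from h import *
st()
```

```text
t 2.75 pos [441.9 330.1  21.6] yaw(y) -9.20 z [ 0.  0. -1.] F [-1.  -0.1 -0.3] op 0.538 j [ 25.  42. 101.   0.  37.  34.]
```

Emit:
send_rows(
  moves=[0,0,0,0,0,0,-1,0,0,0,0,0,0,-1,0,0,0,0,0,0,-1,0,0,0,0,0,0,-1,0,0,0,0,0,0,-1,0,0,0,0,0,0,-1,0,0,0,0,0,0,-1,0,0,0,0,0,0,-1],
)

```text
time_s: 3.55
position: [0.4417, 0.3301, 0.0213]
tcp_rot: [[0.16, 0.987, -0.0], [0.987, -0.16, -0.0], [-0.0, -0.0, -1.0]]
force: [0.2, -0.6, -1.2]
opening: 0.183
```

Run:
```python
from h import *
st()
```

```text
t 3.55 pos [441.7 330.1  21.3] yaw(y) -9.19 z [-0. -0. -1.] F [ 0.2 -0.6 -1.2] op 0.183 j [ 25.  42. 101.   0.  37.  34.]
```

Emit:
send_rows(
  moves=[0,0,0,0,0,2.7,-1,0,0,0,0,0,2.7,-1,0,0,0,0,0,2.7,-1,0,0,2.6,2.64,-2.31,0,-1,0,0,2.6,2.64,-2.31,0,-1,0,0,2.6,2.64,-2.31,0,-1,0,0,2.6,2.64,-2.31,0,-1,0,0,2.6,2.64,-2.31,0,-1,0,0,2.6,2.64,-2.31,0,-1,0,0,2.6,2.65,-2.33,0,-1,0,0,0,0,0,0,-1],
)

```text
time_s: 4.65
position: [0.6313, 0.1646, 0.1026]
tcp_rot: [[-0.153, 0.988, 0.005], [0.988, 0.153, -0.001], [-0.002, 0.005, -1.0]]
force: [0.4, 0.7, -0.1]
opening: 0.184
```

Run:
```python
from h import *
c=snap('wrist','w2'); st(); c['fish']=1
a=np.radians(9); ex=np.array([np.cos(a),np.sin(a)]); ey=np.array([-ex[1],ex[0]])
f=np.array([.6335,.1693])
im=cv2.imread('pics/w2.png')
for x,y in [(30,42),(30,-42),(40,42),(40,-42),(-2,0)]:
    q=f+ex*(x-35)/1000+ey*y/1000; z=.021 if x>0 else .0315; u=proj(c,(q[0],q[1],z)); print(x,y,np.round(u,1)); cv2.circle(im,(int(u[0]),int(u[1])),2,(0,255,0),-1)
cv2.imwrite('pics/w2b.png',cv2.resize(im,(768,576)))
```

```text
t 4.70 pos [628.5 166.3 102.2] yaw(y) 8.80 z [ 0.001  0.    -1.   ] F [-0.5  0.4 -1.1] op 0.182 j [ 5. 40. 84. -0. 56. -4.]
30 42 [251.4 145.4]
30 -42 [252.2 238.5]
40 42 [263.5 145.3]
40 -42 [263.2 238.4]
-2 0 [213.2 197.9]
```

View pics/w2b.png

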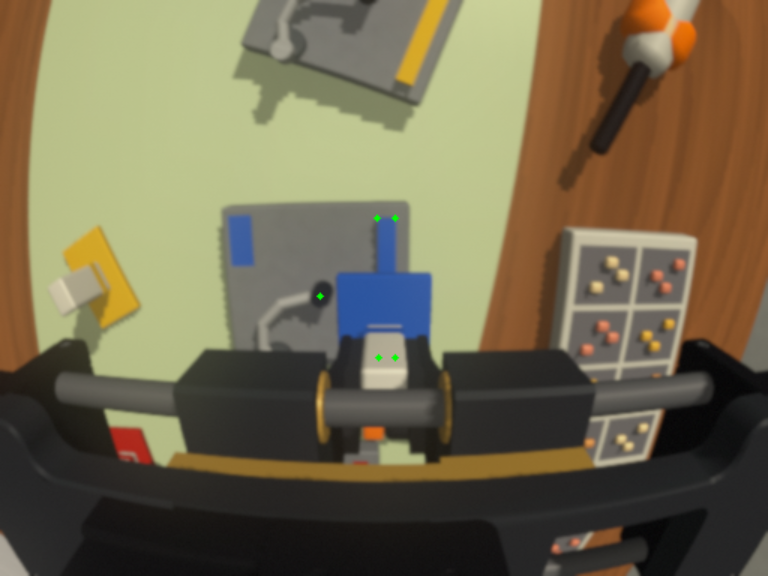

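Emit:
send_rows(
  moves=[0,0,0,0,0,-2,-1,0,0,0,0,0,-2,-1,0,0,0,0,0,-1,-1,0,0,0,0,0,-0.7,-1,0,0,0,0,0,0,-1,0,0,0,0,0,0,-1],
)

```text
time_s: 5.3
position: [0.6269, 0.1686, 0.0458]
tcp_rot: [[-0.157, 0.988, 0.001], [0.988, 0.157, 0.0], [0.0, 0.001, -1.0]]
force: [0.7, -0.6, 0.0]
opening: 0.179
```

Run:
```python
from h import *
snap('side','s1');st()
im=cv2.imread('pics/s1.png'); cv2.imwrite('pics/s1c.png',cv2.resize(im[120:270,200:400],(800,600),interpolation=cv2.INTER_CUBIC))
```

```text
t 5.35 pos [627.2 168.5  46.2] yaw(y) 9.02 z [ 0.002  0.    -1.   ] F [ 0.1 -0.9 -0. ] op 0.181 j [ 5. 45. 85.  0. 50. -4.]
```

View pics/s1c.png

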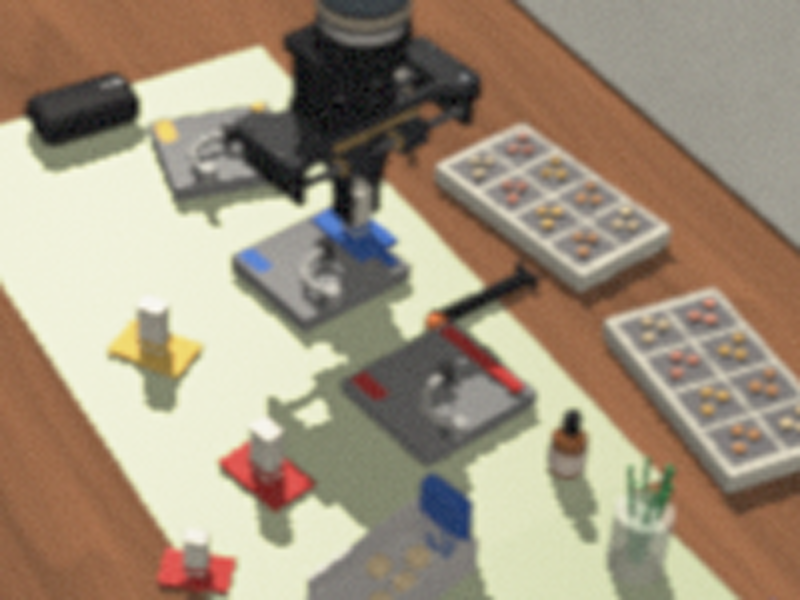

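Emit:
send_rows(
  moves=[0,0,0,-0.51,-0.08,0,-1,0,0,0,-0.51,-0.08,0,-1,0,0,0,-0.51,-0.08,0,-1,0,0,0,-0.51,-0.08,0,-1,0,0,0,0,0,0,-1,0,0,0,0,0,0,-1],
)

```text
time_s: 5.95
position: [0.6069, 0.1648, 0.0458]
tcp_rot: [[-0.157, 0.988, 0.001], [0.988, 0.157, -0.0], [-0.0, 0.001, -1.0]]
force: [3.7, 0.3, 1.3]
opening: 0.181
```

Run:
```python
from h import *
c=snap('wrist','w3');st()
im=cv2.imread('pics/w3.png'); cv2.imwrite('pics/w3c.png',cv2.resize(im[80:280,120:390],(800,592),interpolation=cv2.INTER_CUBIC))
```

```text
t 6.00 pos [606.9 164.8  45.7] yaw(y) 9.01 z [ 0.001 -0.    -1.   ] F [3.1 0.8 0.1] op 0.183 j [ 5. 44. 89. -0. 48. -4.]
```

View pics/w3c.png

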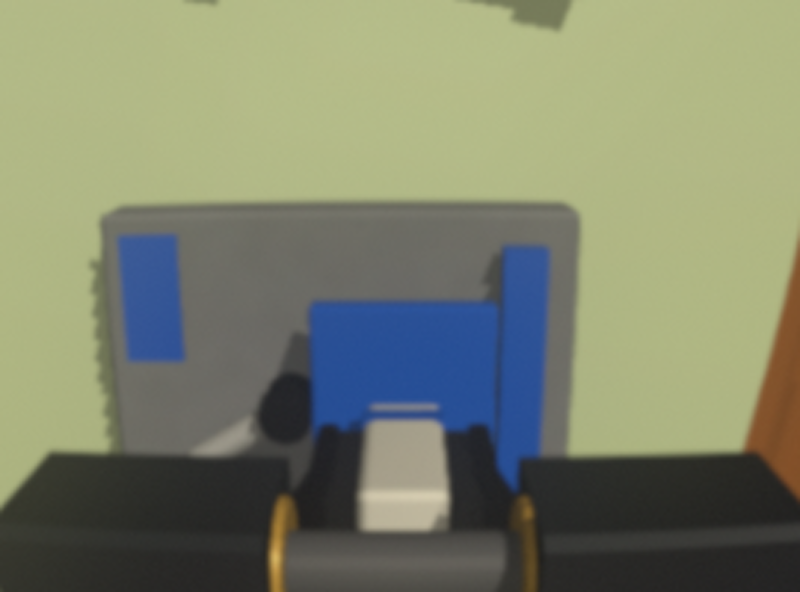

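Emit:
send_rows(
  moves=[0,0,0,0,0,-0.4,-1,0,0,0,0,0,-0.3,-1,0,0,0,0,0,-0.1,-1,0,0,0,0,0,0,-1,0,0,0,0,0,0,-1],
)

```text
time_s: 6.5
position: [0.6064, 0.1649, 0.0373]
tcp_rot: [[-0.157, 0.988, 0.0], [0.988, 0.157, -0.0], [-0.0, 0.0, -1.0]]
force: [3.3, -0.2, 1.1]
opening: 0.185
```

Run:
```python
from h import *
st()
```

```text
t 6.50 pos [606.4 164.9  37.3] yaw(y) 9.00 z [ 0. -0. -1.] F [ 3.3 -0.2  1.1] op 0.185 j [ 5. 44. 89. -0. 47. -4.]
```

Emit:
send_rows(
  moves=[0,0,0,0,0,0,-0.3,0,0,0,0,0,0,-0.3,0,0,0,0,0,0,-0.2,0,0,0,0,0,0,-0.2,0,0,0,0,0,2,-0.2,0,0,0,0,0,3,-0.1,0,0,0,0,0,3,0,0,0,0,-3,1,0,0.3,0,0,0,-3,1,0,0.6,0,0,0,0,0,0,1],
)

```text
time_s: 7.5
position: [0.5394, 0.1858, 0.1166]
tcp_rot: [[-0.159, 0.987, -0.01], [0.987, 0.159, -0.001], [0.001, -0.01, -1.0]]
force: [-0.2, -0.5, -0.6]
opening: 0.69
```

Run:
```python
from h import *
c=snap('wrist','w4');snap('top','t4');st()
cv2.imwrite('pics/w4c.png',cv2.resize(cv2.imread('pics/w4.png'),(768,576)))
```

```text
t 7.60 pos [544.9 185.2 117.1] yaw(y) 9.06 z [-0.002 -0.    -1.   ] F [0.2 0.4 0.8] op 0.777 j [ 8. 35. 95. -0. 51. -1.]
```

View pics/w4c.png

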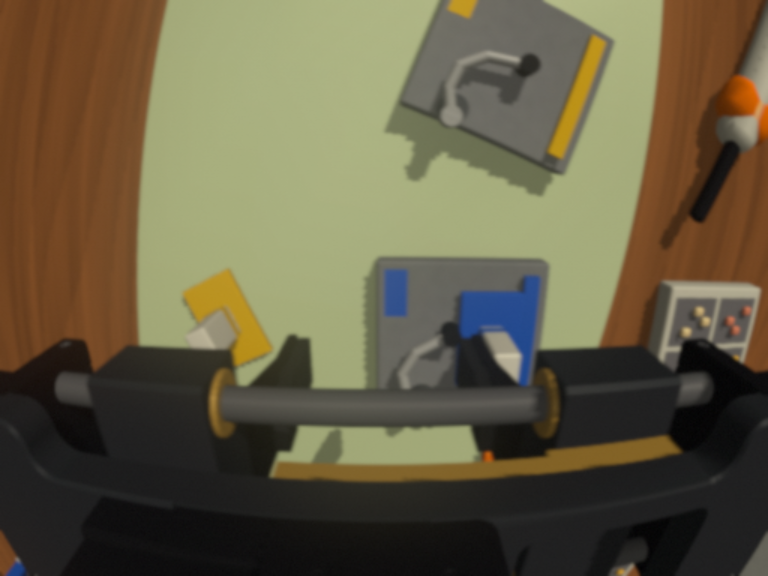

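View pics/t4.png

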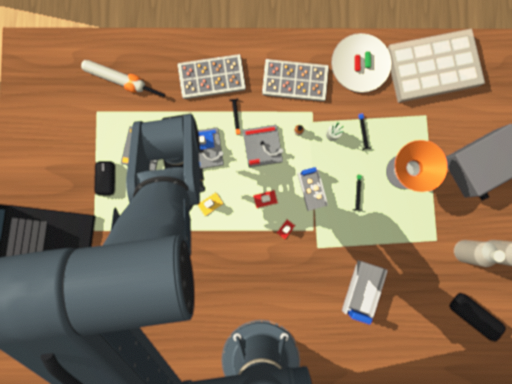

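```bash
cat >> h.py <<'E'
RNG={'red':[(0,150,70,6,255,255),(174,150,70,180,255,255)],'blue':[(105,140,60,125,255,255)],'yellow':[(18,150,120,30,255,255)]}
def meas(c,n,box,z):
    K=4; big=cv2.resize(c['pixels'],None,fx=K,fy=K,interpolation=cv2.INTER_CUBIC); hsv=cv2.cvtColor(big,cv2.COLOR_RGB2HSV)
    m=sum(cv2.inRange(hsv,r[:3],r[3:]) for r in RNG[n]).astype(np.uint8); m=cv2.morphologyEx(m,cv2.MORPH_OPEN,np.ones((5,5)))
    mm=np.zeros_like(m); a=[int(v*K) for v in box]; mm[a[1]:a[3],a[0]:a[2]]=m[a[1]:a[3],a[0]:a[2]]
    k=max(cv2.findContours(mm,cv2.RETR_EXTERNAL,cv2.CHAIN_APPROX_NONE)[0],key=cv2.contourArea)
    p=np.array([onz(c,(q[0][0]+.5)/K-.5,(q[0][1]+.5)/K-.5,z)[:2]*1000 for q in k],np.float32); r=cv2.minAreaRect(p)
    print(n,np.round(r[0],1),np.round(r[1],1),'%.1f'%r[2]); return r
E
python3 - <<'E'
from h import *
c=load('t4'); meas(c,'yellow',(195,185,230,225),.006); meas(c,'red',(248,185,285,213),.006)
E
```

```text
yellow [435.8 143. ] [40.  60.7] 33.8
red [449.5 -12.3] [36.4 60.1] 13.6
```

Emit:
send_rows(
  moves=[0,0,5,-2.19,-0.85,0,1,0,0,5,-2.19,-0.85,0,1,0,0,5,-2.19,-0.85,0,1,0,0,5,-2.19,-0.85,0,1,0,0,5,-2.19,-0.85,0,1,0,0,0,0,0,0,1,0,0,0,0,0,0,1],
)

```text
time_s: 8.3
position: [0.4384, 0.1423, 0.1174]
tcp_rot: [[-0.557, 0.83, 0.002], [0.83, 0.557, 0.0], [-0.001, 0.002, -1.0]]
force: [1.0, 0.0, -0.0]
opening: 0.996
```

Run:
```python
from h import *
c=snap('wrist','w5');st()
c['fish']=1; print(proj(c,(.4353,.1426,.006)))
cv2.imwrite('pics/w5c.png',cv2.resize(cv2.imread('pics/w5.png'),(768,576)))
```

```text
t 8.35 pos [439.1 142.5 117.5] yaw(y) 33.90 z [ 0.003  0.    -1.   ] F [-0.3  0.2  0.4] op 1.000 j [  4.  28. 111.   0.  41. -30.]
(np.float64(252.09484571160334), np.float64(187.12249200796413))
```

View pics/w5c.png

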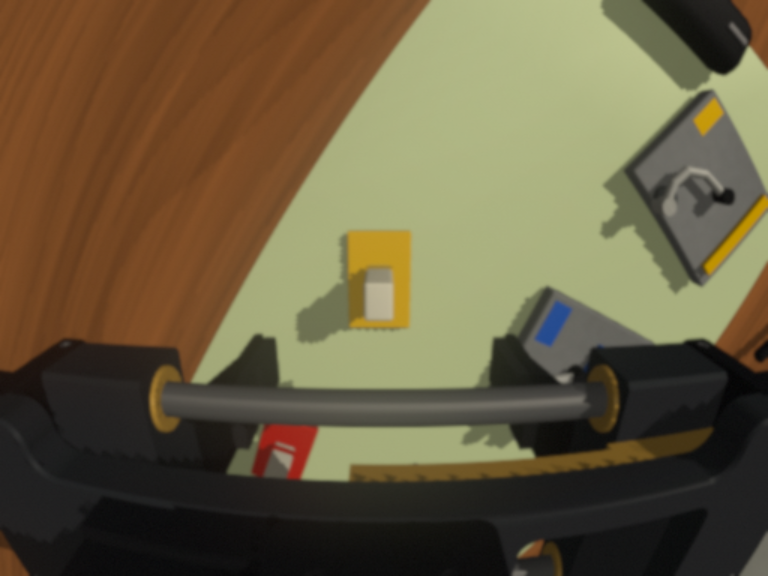

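Emit:
send_rows(
  moves=[0,0,0,-0.36,0,-2.5,1,0,0,0,0,0,-2.5,0.6,0,0,0,0,0,-2.5,0.2,0,0,0,0,0,-1.5,0,0,0,0,0,0,-0.65,0,0,0,0,0,0,0,0,0,0,0,0,0,0,-1,0,0,0,0,0,0,-1,0,0,0,0,0,0,-1,0,0,0,0,0,0,-1,0,0,0,0,0,0,-1,0,0,0,0,0,0,-1,0,0,0,0,0,0,-1],
)

```text
time_s: 9.65
position: [0.4335, 0.1425, 0.0213]
tcp_rot: [[-0.559, 0.829, 0.001], [0.829, 0.559, 0.0], [-0.0, 0.001, -1.0]]
force: [-1.4, 0.0, 5.4]
opening: 0.184
```

Run:
```python
from h import *
st()
```

```text
t 9.65 pos [433.5 142.5  21.3] yaw(y) 34.01 z [ 0.001  0.    -1.   ] F [-1.4  0.   5.4] op 0.184 j [  4.  39. 115.   0.  26. -30.]
```

Emit:
send_rows(
  moves=[0,0,0,0,0,3.3,-1,0,0,0,0,0,3.3,-1,0,0,0,0,0,3.3,-1,0,0,-5.83,2.42,2.33,0,-1,0,0,-5.83,2.42,2.33,0,-1,0,0,-5.83,2.42,2.33,0,-1,0,0,-5.83,2.42,2.33,0,-1,0,0,-5.83,2.42,2.33,0,-1,0,0,-5.83,2.42,2.33,0,-1,0,0,-5.83,2.42,2.33,0,-1,0,0,-5.83,2.42,2.33,0,-1,0,0,0,0,0,-1.6,-1,0,0,0,0,0,0,-1,0,0,0,0,0,0,-1],
)

```text
time_s: 11.05
position: [0.6244, 0.3277, 0.102]
tcp_rot: [[0.218, 0.976, -0.005], [0.976, -0.218, -0.002], [-0.003, -0.005, -1.0]]
force: [-0.2, 0.4, -0.8]
opening: 0.181
```

```bash
cat >> h.py <<'E'
def ov(c,out,f,ang):
    c['fish']=1; a=np.radians(ang); ex=np.array([np.cos(a),np.sin(a)]); ey=np.array([-ex[1],ex[0]]); f=np.array(f)/1000
    im=c['pixels'][:,:,::-1].copy()
    for x,y in [(30,42),(30,-42),(40,42),(40,-42),(-2,0)]:
        q=f+ex*(x-35)/1000+ey*y/1000; u=proj(c,(q[0],q[1],.021 if x>0 else .0315)); cv2.circle(im,(int(round(u[0])),int(round(u[1]))),1,(0,255,0),-1)
    cv2.imwrite(out,cv2.resize(im,(768,576)))
    print('entry',np.round((f-ex*.007)*1000,1),'in',np.round((f-ex*.027)*1000,1))
E
python3 - <<'E'
from h import *
c=snap('wrist','w6');st(); ov(c,'pics/w6c.png',(633.7,327.4),-12.6)
E
```

```text
t 11.10 pos [625.1 327.8 103. ] yaw(y) -12.63 z [-0.003 -0.001 -1.   ] F [ 0.9 -1.  -0.6] op 0.180 j [19. 44. 75. -0. 62. 31.]
entry [626.9 328.9] in [607.4 333.3]
```

View pics/w6c.png

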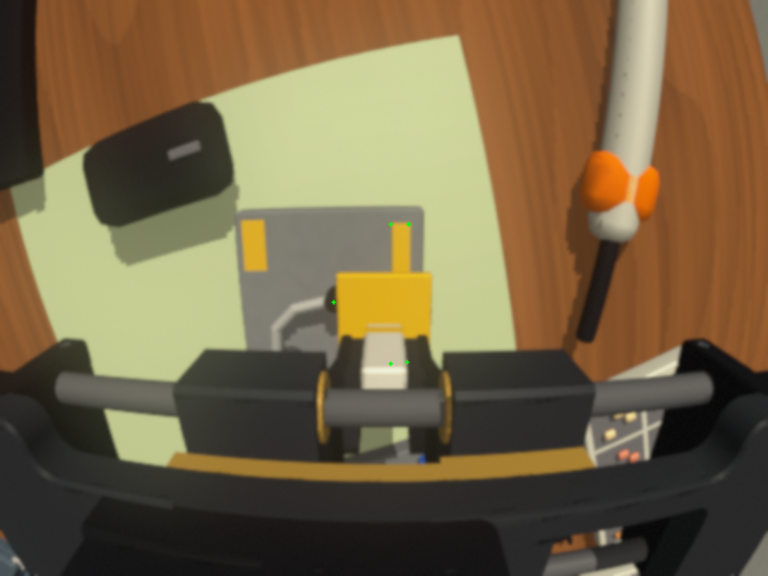

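Emit:
send_rows(
  moves=[0,0,0,0.25,0.1,-2,-1,0,0,0,0,0,-2,-1,0,0,0,0,0,-1,-1,0,0,0,0,0,-0.7,-1,0,0,0,0,0,0,-1,0,0,0,0,0,0,-1],
)

```text
time_s: 11.7
position: [0.6297, 0.3299, 0.0476]
tcp_rot: [[0.219, 0.976, 0.001], [0.976, -0.219, 0.0], [0.001, 0.001, -1.0]]
force: [-0.6, 0.9, -0.5]
opening: 0.182
```

Run:
```python
from h import *
st()
```

```text
t 11.70 pos [629.7 329.9  47.6] yaw(y) -12.64 z [ 0.001  0.    -1.   ] F [-0.6  0.9 -0.5] op 0.182 j [19. 48. 75.  0. 56. 31.]
```

Emit:
send_rows(
  moves=[0,0,0,-0.56,0.08,0,-1,0,0,0,-0.56,0.08,0,-1,0,0,0,-0.56,0.08,0,-1,0,0,0,-0.56,0.08,0,-1,0,0,0,0,0,0,-1,0,0,0,0,0,0,-1,0,0,0,0,0,0,-1],
)

```text
time_s: 12.4
position: [0.6073, 0.3329, 0.0471]
tcp_rot: [[0.219, 0.976, 0.001], [0.976, -0.219, -0.0], [0.0, 0.001, -1.0]]
force: [3.9, -1.0, 0.6]
opening: 0.18
```

Run:
```python
from h import *
c=snap('wrist','w7');st()
im=cv2.imread('pics/w7.png'); cv2.imwrite('pics/w7c.png',cv2.resize(im[80:280,120:390],(800,592),interpolation=cv2.INTER_CUBIC))
```

```text
t 12.45 pos [607.4 332.9  47. ] yaw(y) -12.64 z [ 0.001  0.    -1.   ] F [ 3.8 -0.6 -0.7] op 0.185 j [20. 47. 78. -0. 54. 32.]
```

View pics/w7c.png

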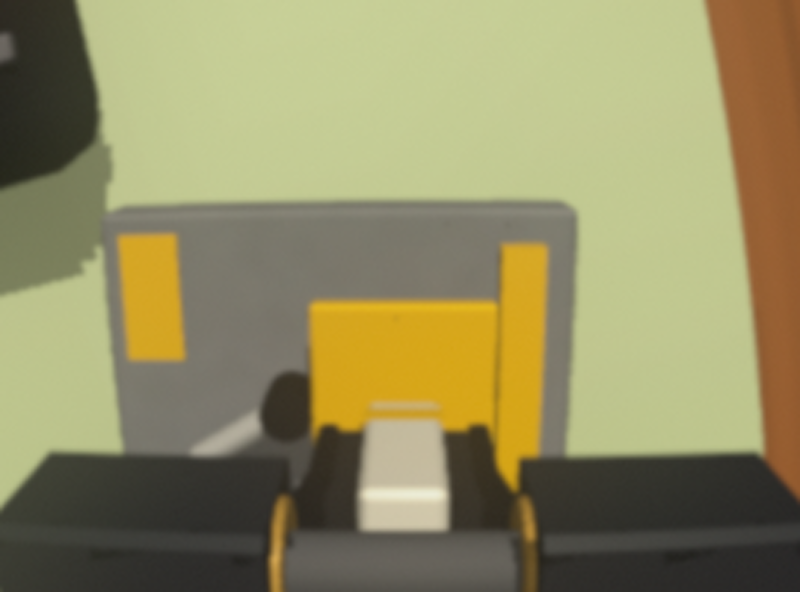

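Emit:
send_rows(
  moves=[0,0,0,-0.06,0.01,-0.4,-1,0,0,0,0,0,-0.4,-1,0,0,0,0,0,-0.16,-1,0,0,0,0,0,0,-1,0,0,0,0,0,0,-1],
)

```text
time_s: 12.95
position: [0.6063, 0.3331, 0.0374]
tcp_rot: [[0.219, 0.976, -0.0], [0.976, -0.219, -0.0], [-0.0, -0.0, -1.0]]
force: [2.6, -0.9, 3.5]
opening: 0.183
```

Run:
```python
from h import *
st()
```

```text
t 12.95 pos [606.3 333.1  37.4] yaw(y) -12.63 z [-0. -0. -1.] F [ 2.6 -0.9  3.5] op 0.183 j [20. 48. 79. -0. 53. 32.]
```

Emit:
send_rows(
  moves=[0,0,0,0,0,0,-0.3,0,0,0,0,0,0,-0.3,0,0,0,0,0,0,-0.2,0,0,0,0,0,0,-0.2,0,0,0,0,0,2,-0.2,0,0,0,0,0,3,-0.1,0,0,0,0,0,3,0,0,0,2,-1.3,-2.9,0,0.3,0,0,2.2,-1.3,-2.9,0,0.6,0,0,2.2,-1.3,-2.9,0,1,0,0,2.2,-1.3,-2.9,0,1,0,0,2.2,-1.3,-2.9,0,1,0,0,2.2,-1.3,-2.9,0,1,0,0,2.2,-1.3,-2.9,0,1,0,0,2.2,-1.3,-2.9,0,1,0,0,2.2,-1.3,-2.9,0,1,0,0,2.2,-1.3,-2.9,0,1,0,0,2.2,-1.3,-2.9,0,1,0,0,2.2,-1.3,-2.9,0,1,0,0,0,0,0,0,1],
)

```text
time_s: 14.95
position: [0.448, -0.0165, 0.1169]
tcp_rot: [[-0.231, 0.973, -0.003], [0.973, 0.231, 0.001], [0.002, -0.003, -1.0]]
force: [0.3, 0.4, -0.5]
opening: 1.002
```

Run:
```python
from h import *
c=snap('wrist','w8');st()
c['fish']=1; print(proj(c,(.4492,-.0129,.006)))
cv2.imwrite('pics/w8c.png',cv2.resize(cv2.imread('pics/w8.png'),(768,576)))
t=snap('top','t8'); cv2.imwrite('pics/t8c.png',cv2.resize(cv2.imread('pics/t8.png')[90:250,80:340],(780,480),interpolation=cv2.INTER_CUBIC))
```

```text
t 15.00 pos [449.  -15.5 117.1] yaw(y) 13.34 z [-0.002  0.001 -1.   ] F [ 0.7  0.7 -0. ] op 0.998 j [-16.  27. 112.   0.  40. -30.]
(np.float64(257.2950195519813), np.float64(186.58904487503304))
```

View pics/w8c.png

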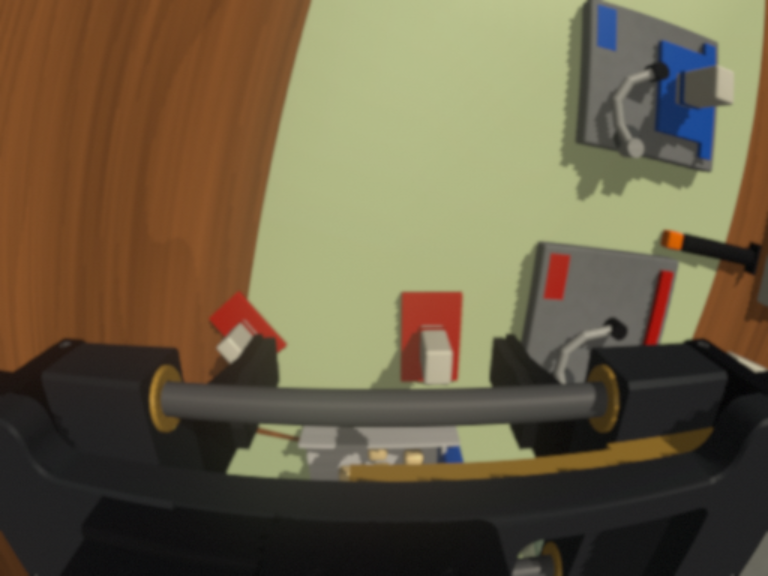

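View pics/t8c.png

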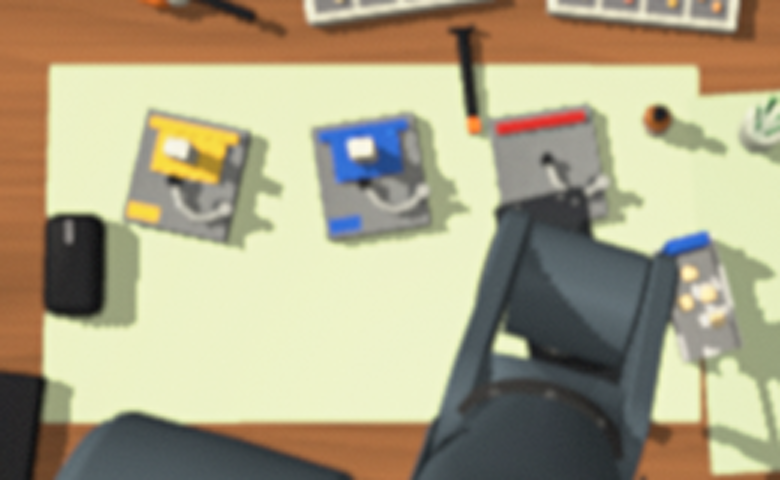

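The blue and yellow plates are seated. The red plate has been knocked: it is now at (432,337) in the enlarged wrist view, against an expected (386,280). I'll re-measure it.

Run:
```python
from h import *
c=load('w8'); c['fish']=1; meas(c,'red',(262,185,315,262),.006); meas(c,'red',(135,185,195,262),.006)
for u,v in [(401,292),(462,292),(458,380),(401,380)]: print(np.round(onz(c,u/1.5-.17,v/1.5-.17,.006)*1000,1))
t=load('t8'); t['fish']=0
print(np.array(proj(t,(.455,-.045,.006))))
```

```text
red [487.2 -44.9] [38.1 63. ] 13.8
red [364.2 -70. ] [32.5 48.5] 50.8
[460.3 -18.4   6. ]
[498.8  -9.2   6. ]
[514.7 -71.3   6. ]
[475.7 -79.9   6. ]
[276.33005593 196.58699553]
```

Emit:
send_rows(
  moves=[0,0,0.2,1.9,-1.5,0,1,0,0,0.2,1.9,-1.5,0,0.8,0,0,0,0,0,0,0.6,0,0,0,0,0,0,0.6],
)

```text
time_s: 15.45
position: [0.488, -0.0437, 0.117]
tcp_rot: [[-0.242, 0.97, -0.001], [0.97, 0.242, 0.001], [0.001, -0.001, -1.0]]
force: [-0.6, 0.3, 0.0]
opening: 0.835
```

Run:
```python
from h import *
c=snap('wrist','w9');st()
c['fish']=1;meas(c,'red',(225,145,280,245),.006)
```

```text
t 15.50 pos [487.2 -43.3 116.9] yaw(y) 14.02 z [-0.002  0.001 -1.   ] F [-0.1  1.   0.2] op 0.820 j [-18.  30. 107.   0.  44. -32.]
red [486.5 -45.5] [38.1 62.6] 13.6
```

Emit:
send_rows(
  moves=[0,0,-0.3,0,-0.15,-2.5,0.6,0,0,0,0,0,-2.5,0.6,0,0,0,0,0,-2.5,0.2,0,0,0,0,0,-1.5,0,0,0,0,0,0,-0.55,0,0,0,0,0,0,0,0,0,0,0,0,0,0,-1,0,0,0,0,0,0,-1,0,0,0,0,0,0,-1,0,0,0,0,0,0,-1,0,0,0,0,0,0,-1,0,0,0,0,0,0,-1,0,0,0,0,0,0,-1],
)

```text
time_s: 16.8
position: [0.4884, -0.0464, 0.0222]
tcp_rot: [[-0.236, 0.972, 0.0], [0.972, 0.236, -0.0], [-0.0, 0.0, -1.0]]
force: [-1.3, 1.4, 6.1]
opening: 0.178
```

Run:
```python
from h import *
st()
```

```text
t 16.80 pos [488.4 -46.4  22.2] yaw(y) 13.66 z [ 0. -0. -1.] F [-1.3  1.4  6.1] op 0.178 j [-19.  40. 110.  -0.  30. -32.]
```

Emit:
send_rows(
  moves=[0,0,0,0,0,2.7,-1,0,0,0,0,0,2.7,-1,0,0,0,0,0,2.7,-1,0,0,-0.95,2.93,0.92,0,-1,0,0,-0.95,2.93,0.92,0,-1,0,0,-0.95,2.93,0.92,0,-1,0,0,-0.95,2.93,0.92,0,-1,0,0,-0.95,2.93,0.92,0,-1,0,0,0,0,0,0,-1,0,0,0,0,0,0,-1,0,0,0,0,0,0,-1],
)

```text
time_s: 17.9
position: [0.633, -0.0003, 0.102]
tcp_rot: [[-0.155, 0.988, -0.003], [0.988, 0.155, 0.0], [0.001, -0.003, -1.0]]
force: [0.1, 0.2, 0.1]
opening: 0.183
```

Run:
```python
from h import *
c=snap('wrist','w10');st(); ov(c,'pics/w10c.png',(641.7,1.7),8.9)
```

```text
t 17.95 pos [ 6.330e+02 -4.000e-01  1.022e+02] yaw(y) 8.90 z [-0.003  0.    -1.   ] F [ 0.7  0.5 -0.3] op 0.183 j [-10.  39.  86.  -0.  54. -19.]
entry [6.348e+02 6.000e-01] in [615.   -2.5]
```

View pics/w10c.png

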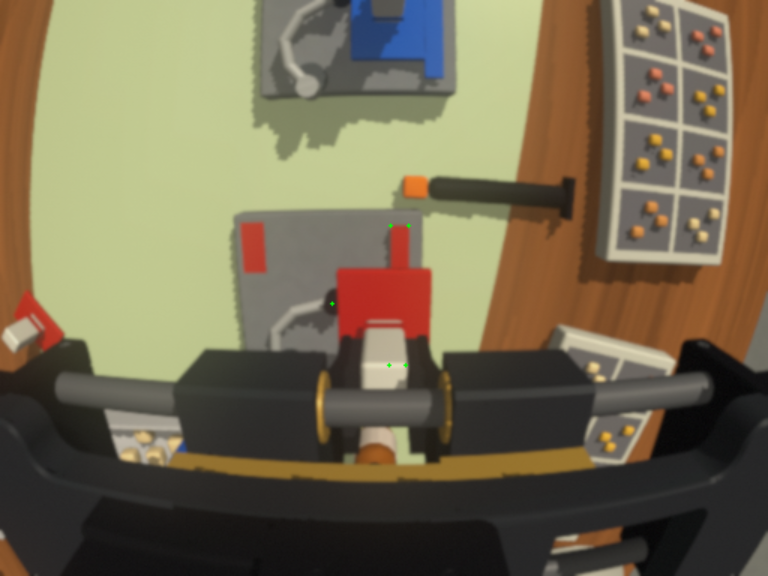

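Emit:
send_rows(
  moves=[0,0,0,0.15,0,-2,-1,0,0,0,0,0,-2,-1,0,0,0,0,0,-1,-1,0,0,0,0,0,-0.5,-1,0,0,0,0,0,0,-1,0,0,0,0,0,0,-1],
)

```text
time_s: 18.55
position: [0.6367, -0.0005, 0.0484]
tcp_rot: [[-0.155, 0.988, 0.001], [0.988, 0.155, -0.0], [-0.0, 0.001, -1.0]]
force: [0.1, -0.3, -1.6]
opening: 0.178
```

Run:
```python
from h import *
st()
```

```text
t 18.55 pos [ 6.367e+02 -5.000e-01  4.840e+01] yaw(y) 8.91 z [ 0.001 -0.    -1.   ] F [ 0.1 -0.3 -1.6] op 0.178 j [-10.  44.  87.   0.  49. -19.]
```

Emit:
send_rows(
  moves=[0,0,0,-0.55,-0.08,0,-1,0,0,0,-0.55,-0.08,0,-1,0,0,0,-0.55,-0.08,0,-1,0,0,0,-0.55,-0.08,0,-1,0,0,0,0,0,0,-1,0,0,0,0,0,0,-1,0,0,0,0,0,0,-1],
)

```text
time_s: 19.25
position: [0.615, -0.0038, 0.048]
tcp_rot: [[-0.155, 0.988, 0.001], [0.988, 0.155, -0.0], [-0.001, 0.001, -1.0]]
force: [3.5, 1.0, -0.6]
opening: 0.18
```

Run:
```python
from h import *
c=snap('wrist','w11');st()
im=cv2.imread('pics/w11.png'); cv2.imwrite('pics/w11c.png',cv2.resize(im[80:280,120:390],(800,592),interpolation=cv2.INTER_CUBIC))
```

```text
t 19.30 pos [614.9  -3.8  47.9] yaw(y) 8.92 z [ 0.001 -0.    -1.   ] F [4.5 0.2 0.6] op 0.181 j [-11.  43.  91.  -0.  46. -20.]
```

View pics/w11c.png

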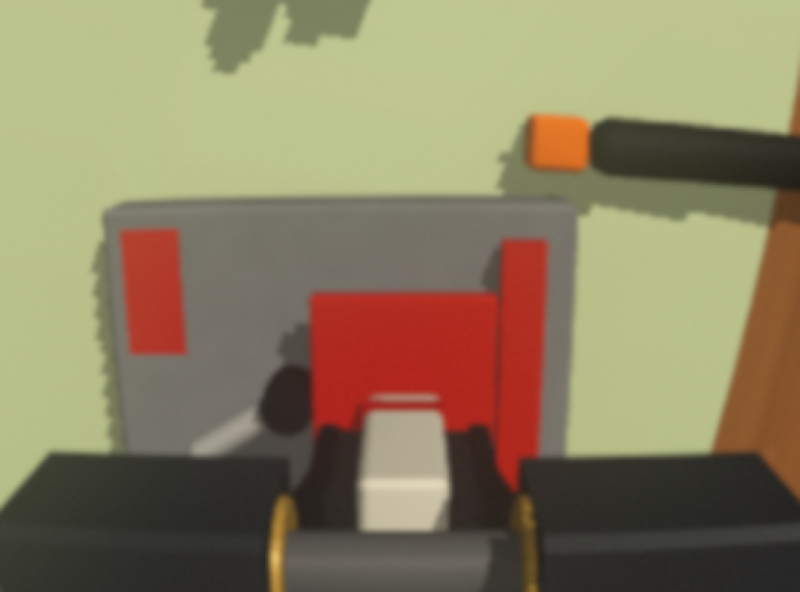

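Clear of the fence as before. Lower by 9.7 mm, to about 38.2.

Emit:
send_rows(
  moves=[0,0,0,-0.03,0,-0.4,-1,0,0,0,0,0,-0.4,-1,0,0,0,0,0,-0.17,-1,0,0,0,0,0,0,-1,0,0,0,0,0,0,-1],
)

```text
time_s: 19.8
position: [0.614, -0.0035, 0.0383]
tcp_rot: [[-0.155, 0.988, -0.0], [0.988, 0.155, -0.0], [-0.0, -0.0, -1.0]]
force: [2.2, 0.8, 4.0]
opening: 0.18
```

Run:
```python
from h import *
st()
```

```text
t 19.80 pos [614.   -3.5  38.3] yaw(y) 8.92 z [-0. -0. -1.] F [2.2 0.8 4. ] op 0.180 j [-11.  44.  91.  -0.  45. -20.]
```

Emit:
send_rows(
  moves=[0,0,0,0,0,0,-0.3,0,0,0,0,0,0,-0.3,0,0,0,0,0,0,-0.2,0,0,0,0,0,0,-0.2,0,0,0,0,0,2,-0.2,0,0,0,0,0,3,-0.1,0,0,0,0,0,4,0,0,0,1,-1.85,-2.5,1.5,0,0,0,1,-1.85,-2.5,0,0,0,0,1,-1.85,-2.5,0,0,0,0,1.5,-1.85,-2.5,0,0,0,0,1.5,-1.85,-2.6,0,0,0,0,0,0,0,0,0,0,0,0,0,0,0,0],
)

```text
time_s: 21.2
position: [0.5205, -0.1296, 0.1427]
tcp_rot: [[-0.255, 0.967, -0.002], [0.967, 0.255, 0.001], [0.002, -0.001, -1.0]]
force: [0.5, -0.6, 0.4]
opening: 0.505
```

Run:
```python
from h import *
c=snap('wrist','w12');st();c['fish']=1;print(proj(c,(.5215,-.1294,.062)))
meas(c,'blue',(200,100,310,240),.062)
cv2.imwrite('pics/w12c.png',cv2.resize(cv2.imread('pics/w12.png'),(768,576)))
t=snap('top','t12'); cv2.imwrite('pics/t12c.png',cv2.resize(cv2.imread('pics/t12.png')[90:250,80:340],(780,480),interpolation=cv2.INTER_CUBIC))
```

```text
t 21.25 pos [ 521.2 -129.1  142.8] yaw(y) 14.87 z [-0.001  0.001 -1.   ] F [ 0.2 -0.2  0.5] op 0.501 j [-26.  30.  99.   0.  51. -41.]
(np.float64(255.99383258008694), np.float64(199.40841853861386))
blue [ 523.7 -129.4] [10.9 41.9] 14.6
```

View pics/w12c.png

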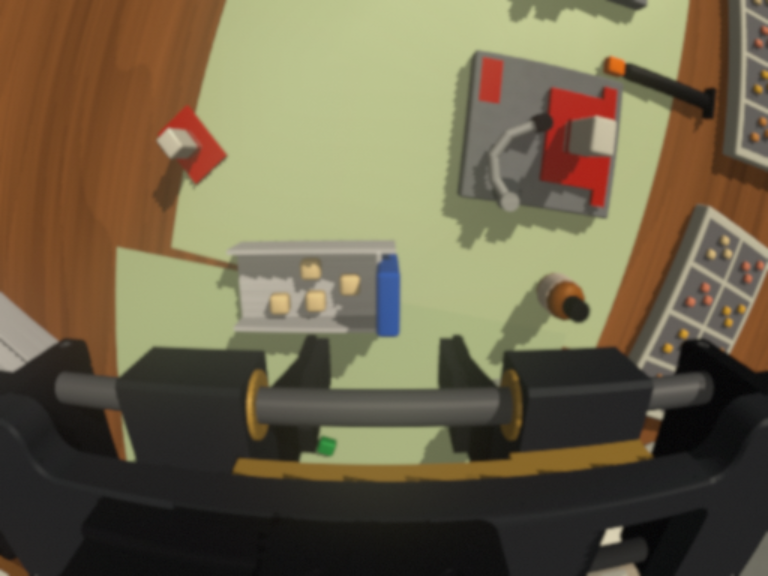

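View pics/t12c.png

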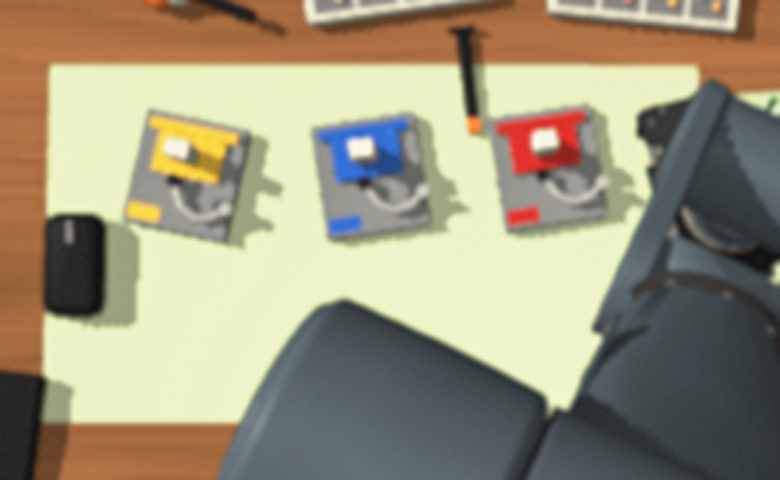

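Emit:
send_rows(
  moves=[0,0,0,0.1,0,-2.5,0,0,0,0,0,0,-2.5,0,0,0,0,0,0,-2.5,0,0,0,0,0,0,-2.2,0,0,0,0,0,0,-1.5,0,0,0,0,0,0,0,0,0,0,0,0,0,0,0],
)

```text
time_s: 22.0
position: [0.5228, -0.1287, 0.0309]
tcp_rot: [[-0.259, 0.966, -0.0], [0.966, 0.259, 0.0], [0.0, -0.0, -1.0]]
force: [-0.4, -0.2, 0.1]
opening: 0.498
```

Run:
```python
from h import *
st(); c=snap('wrist','w13')
im=cv2.imread('pics/w13.png'); cv2.imwrite('pics/w13c.png',cv2.resize(im[80:280,120:390],(800,592),interpolation=cv2.INTER_CUBIC))
```

```text
t 22.00 pos [ 522.8 -128.7   30.9] yaw(y) 14.99 z [-0.  0. -1.] F [-0.4 -0.2  0.1] op 0.498 j [-26.  41. 102.   0.  37. -41.]
```

View pics/w13c.png

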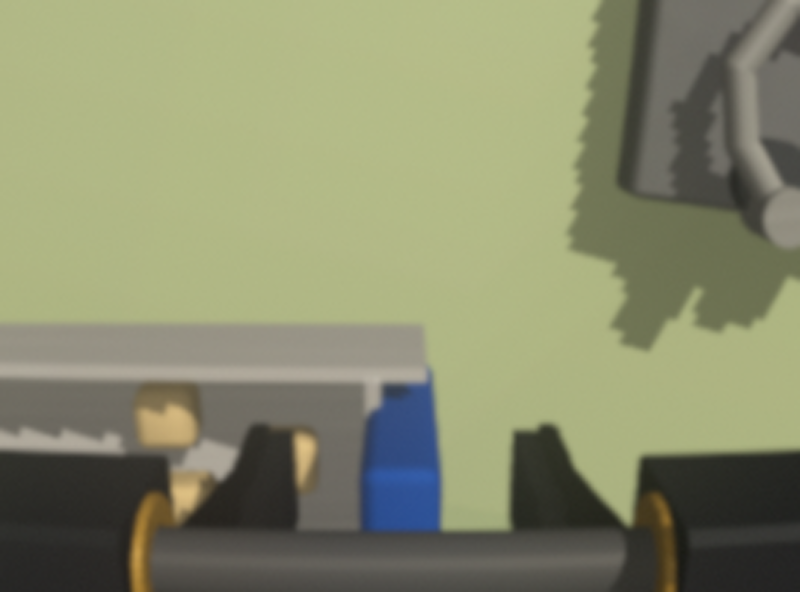

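Emit:
send_rows(
  moves=[0,0,0,0,0,0,-0.5,0,0,0,0,0,0,-1,0,0,0,0,0,0,-1,0,0,0,0,0,0,-1,0,0,0,0,0,0,-1,0,0,0,0,0,0,-1,0,0,0,0,0,0,-1,0,0,0,0,0,0,-1],
)

```text
time_s: 22.85
position: [0.5226, -0.1296, 0.0313]
tcp_rot: [[-0.257, 0.966, 0.0], [0.966, 0.257, -0.0], [-0.0, 0.0, -1.0]]
force: [-0.2, -0.0, 4.4]
opening: 0.156
```

Run:
```python
from h import *
st()
```

```text
t 22.85 pos [ 522.6 -129.6   31.3] yaw(y) 14.91 z [ 0. -0. -1.] F [-0.2 -0.   4.4] op 0.156 j [-26.  41. 103.  -0.  37. -41.]
```

Emit:
send_rows(
  moves=[0,0,0,0,0,0.5,-1,0,0,0,0,0,1,-1,0,0,0,0,0,1.5,-1,0,0,0,0,0,1.5,-1,0,0,0,0,0,1.5,-1,0,0,0,0,0,1.5,-1,0,0,0,0,0,1.5,-1,0,0,0,0,0,1.5,-1,0,0,0,0,0,1.5,-1,0,0,0,0,0,1.5,-1,0,0,0,0,0,1.5,-1,0,0,0,0,0,1,-1,0,0,0,0,0,0.5,-1,0,0,0,0,0,0,-1],
)

```text
time_s: 24.25
position: [0.5227, -0.1296, 0.1967]
tcp_rot: [[-0.257, 0.966, 0.001], [0.966, 0.257, -0.001], [-0.001, 0.001, -1.0]]
force: [0.2, 0.2, -1.8]
opening: 0.159
```

Run:
```python
from h import *
st(); c=snap('wrist','w14')
cv2.imwrite('pics/w14c.png',cv2.resize(cv2.imread('pics/w14.png'),(768,576)))
t=snap('side','s14'); cv2.imwrite('pics/s14c.png',cv2.resize(cv2.imread('pics/s14.png')[120:384,190:512],(780,640),interpolation=cv2.INTER_CUBIC)[:600])
```

```text
t 24.25 pos [ 522.7 -129.6  196.7] yaw(y) 14.92 z [ 0.001 -0.001 -1.   ] F [ 0.2  0.2 -1.8] op 0.159 j [-26.  25.  96.   0.  58. -41.]
```

View pics/w14c.png

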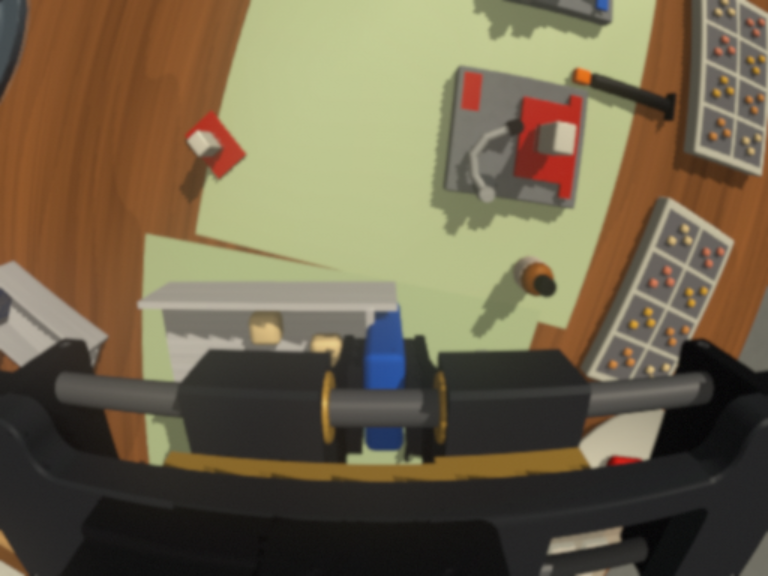

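View pics/s14c.png

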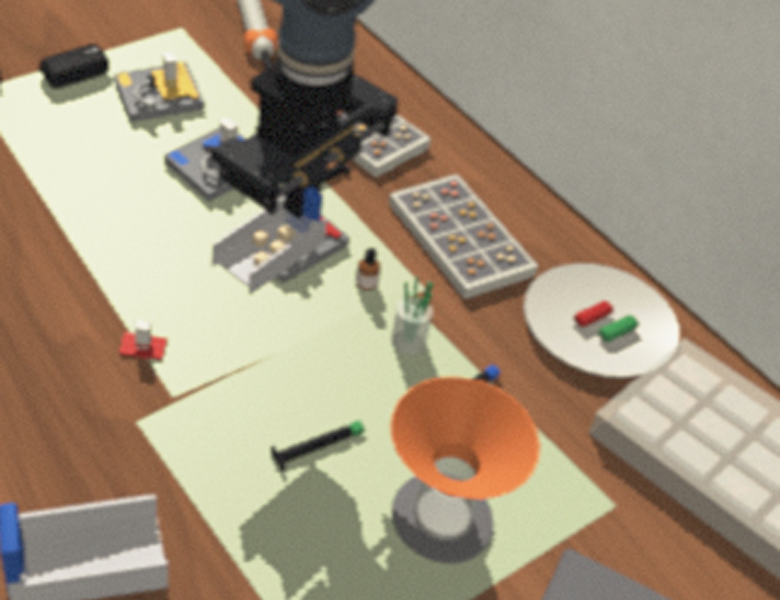

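Emit:
send_rows(
  moves=[0,0,0,0.32,-0.66,0,-1,0,0,0,0.63,-1.31,0,-1,0,0,0,0.63,-1.31,0,-1,0,0,0,0.63,-1.31,0,-1,0,0,0,0.63,-1.31,0,-1,0,0,0,0.63,-1.31,0,-1,0,0,0,0.63,-1.31,0,-1,0,0,0,0.63,-1.31,0,-1,0,0,0,0.63,-1.31,0,-1,0,0,0,0.63,-1.31,0,-1,0,0,0,0.63,-1.31,0,-1,0,0,0,0.63,-1.31,0,-1,0,0,0,0.63,-1.31,0,-1,0,0,0,0.63,-1.31,0,-1,0,0,0,0.63,-1.31,0,-1,0,0,0,0.63,-1.31,0,-1,0,0,0,0.63,-1.31,0,-1,0,0,0,0.63,-1.31,0,-1,0,0,0,0.63,-1.31,0,-1,0,0,0,0.32,-0.66,0,-1],
)

```text
time_s: 26.35
position: [0.6427, -0.3802, 0.1957]
tcp_rot: [[-0.257, 0.966, 0.0], [0.966, 0.257, -0.001], [-0.001, 0.0, -1.0]]
force: [-0.6, -0.2, -2.0]
opening: 0.162
```

Run:
```python
from h import *
st(); 
t=snap('top','t15'); cv2.imwrite('pics/t15c.png',cv2.resize(cv2.imread('pics/t15.png')[100:250,290:490],(800,600),interpolation=cv2.INTER_CUBIC))
t=snap('side','s15'); cv2.imwrite('pics/s15c.png',cv2.resize(cv2.imread('pics/s15.png')[184:384,262:512],(750,600),interpolation=cv2.INTER_CUBIC))
```

```text
t 26.35 pos [ 642.7 -380.2  195.7] yaw(y) 14.88 z [ 0.    -0.001 -1.   ] F [-0.6 -0.2 -2. ] op 0.162 j [-39.  42.  64.  -0.  75. -54.]
```

View pics/t15c.png

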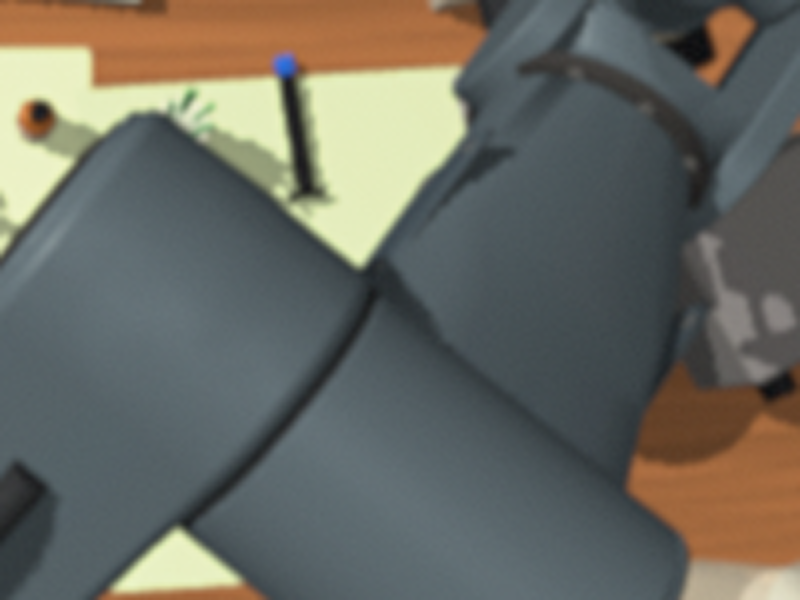

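View pics/s15c.png

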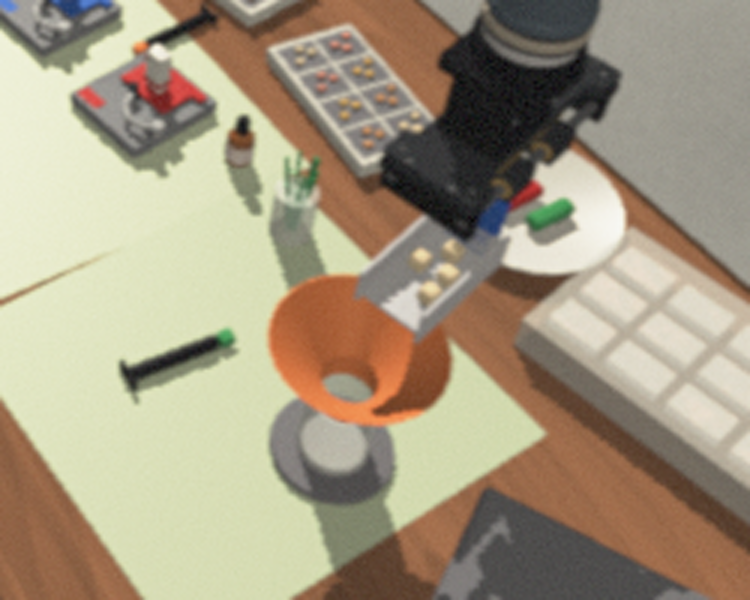

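Run:
```python
import numpy as np
def T(th,h,z): t=np.radians(th); return np.array([h+105*np.cos(t)-19.3*np.sin(t), z+105*np.sin(t)+19.3*np.cos(t)])
a=np.radians(14.9)
def seg(ths,hs,zs):
    p=T(ths[0],hs[0],zs[0])
    for i in range(1,len(ths)):
        q=T(ths[i],hs[i],zs[i]); d=q-p; p=q
        print(round(ths[i],1),np.round([d[0]*np.cos(a)/10,d[0]*np.sin(a)/10,d[1]/10],2),'tcp z',round(q[1],1))
seg(np.linspace(0,27,10),np.linspace(15,20,10),np.linspace(176.4,150,10)); print()
seg(np.linspace(27,51,13),np.linspace(20,22,13),np.linspace(150,148,13))
```

```text
3.0 [-0.06 -0.02  0.25] tcp z 198.2
6.0 [-0.09 -0.02  0.25] tcp z 200.7
9.0 [-0.11 -0.03  0.24] tcp z 203.1
12.0 [-0.14 -0.04  0.23] tcp z 205.4
15.0 [-0.17 -0.04  0.22] tcp z 207.6
18.0 [-0.19 -0.05  0.21] tcp z 209.6
21.0 [-0.22 -0.06  0.19] tcp z 211.5
24.0 [-0.24 -0.06  0.18] tcp z 213.3
27.0 [-0.26 -0.07  0.16] tcp z 214.9

29.0 [-0.21 -0.06  0.28] tcp z 217.6
31.0 [-0.22 -0.06  0.27] tcp z 220.3
33.0 [-0.23 -0.06  0.26] tcp z 222.9
35.0 [-0.24 -0.06  0.25] tcp z 225.4
37.0 [-0.24 -0.07  0.24] tcp z 227.8
39.0 [-0.25 -0.07  0.23] tcp z 230.1
41.0 [-0.26 -0.07  0.22] tcp z 232.3
43.0 [-0.27 -0.07  0.21] tcp z 234.4
45.0 [-0.28 -0.07  0.2 ] tcp z 236.4
47.0 [-0.28 -0.08  0.19] tcp z 238.3
49.0 [-0.29 -0.08  0.18] tcp z 240.1
51.0 [-0.3  -0.08  0.17] tcp z 241.7
```

Emit:
send_rows(
  moves=[0.77,-2.9,0,-0.06,-0.02,0.25,-1,0.77,-2.9,0,-0.09,-0.02,0.25,-1,0.77,-2.9,0,-0.11,-0.03,0.24,-1,0.77,-2.9,0,-0.14,-0.04,0.23,-1,0.77,-2.9,0,-0.17,-0.04,0.22,-1,0.77,-2.9,0,-0.19,-0.05,0.21,-1,0.77,-2.9,0,-0.22,-0.06,0.19,-1,0.77,-2.9,0,-0.24,-0.06,0.18,-1,0.77,-2.9,0,-0.26,-0.07,0.16,-1,0,0,0,0,0,0,-1],
)

```text
time_s: 27.45
position: [0.6256, -0.3819, 0.2148]
tcp_rot: [[-0.256, 0.862, 0.437], [0.967, 0.228, 0.118], [0.002, 0.453, -0.892]]
force: [0.0, -0.7, -1.7]
opening: 0.159
```

```bash
cat >> h.py <<'E'
def lip(s):
    R=np.array(s['tcp_rot']); p=np.array(s['position'])*1000
    print('lip',np.round(p-105*R[:,1]+19.3*R[:,2],1),'tilt %.1f'%np.degrees(np.arcsin(R[2,1])))
E
python3 - <<'E'
from h import *
lip(st()); 
t=snap('side','s16'); cv2.imwrite('pics/s16c.png',cv2.resize(cv2.imread('pics/s16.png')[184:384,262:512],(750,600),interpolation=cv2.INTER_CUBIC))
E
```

```text
t 27.45 pos [ 625.6 -381.9  214.8] yaw(y) 14.79 z [ 0.437  0.118 -0.892] F [ 0.  -0.7 -1.7] op 0.159 j [-50.  34.  81.  30.  56. -80.]
lip [ 543.5 -403.5  150. ] tilt 26.9
```

View pics/s16c.png

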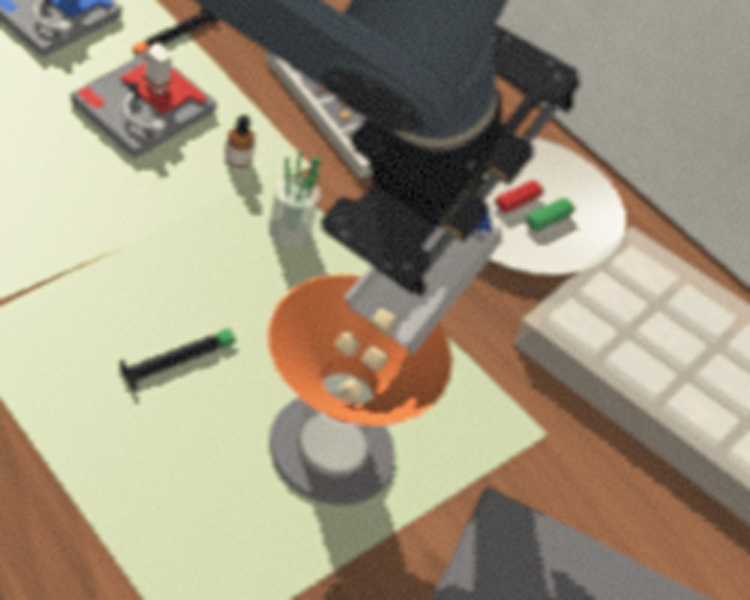

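The blanks are sliding out into the funnel: three are in it and the last is at the lip. I'll keep tilting.

Emit:
send_rows(
  moves=[0,0,0,0,0,0,-1,0,0,0,0,0,0,-1,0.51,-1.93,0,-0.21,-0.06,0.28,-1,0.51,-1.93,0,-0.22,-0.06,0.27,-1,0.51,-1.93,0,-0.23,-0.06,0.26,-1,0.51,-1.93,0,-0.24,-0.06,0.25,-1,0.51,-1.93,0,-0.24,-0.07,0.24,-1,0.51,-1.93,0,-0.25,-0.07,0.23,-1,0.51,-1.93,0,-0.26,-0.07,0.22,-1,0.51,-1.93,0,-0.27,-0.07,0.21,-1,0.51,-1.93,0,-0.28,-0.07,0.2,-1,0.51,-1.93,0,-0.28,-0.08,0.19,-1,0.51,-1.93,0,-0.29,-0.08,0.18,-1,0,0,0,0,0,0,-1,0,0,0,0,0,0,-1,0,0,0,0,0,0,-1,0,0,0,0,0,0,-1],
)

```text
time_s: 29.2
position: [0.6003, -0.3897, 0.241]
tcp_rot: [[-0.258, 0.634, 0.729], [0.966, 0.171, 0.193], [-0.002, 0.754, -0.657]]
force: [0.4, -0.7, -2.0]
opening: 0.159
```

Run:
```python
from h import *
lip(st()); 
t=snap('side','s17'); cv2.imwrite('pics/s17c.png',cv2.resize(cv2.imread('pics/s17.png')[184:384,262:512],(750,600),interpolation=cv2.INTER_CUBIC))
t=snap('wrist','w17')
```

```text
t 29.20 pos [ 600.3 -389.7  241. ] yaw(y) 15.07 z [ 0.729  0.193 -0.657] F [ 0.4 -0.7 -2. ] op 0.159 j [ -61.   34.   92.   60.   58. -112.]
lip [ 547.8 -403.9  149.1] tilt 49.0
```

View pics/s17c.png

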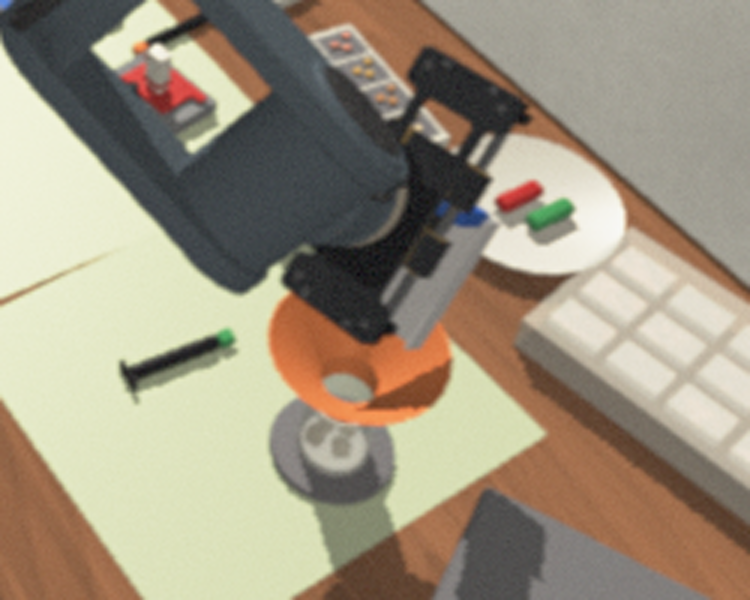

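View pics/w17.png

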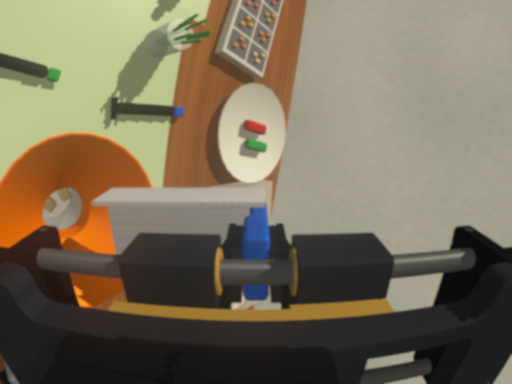

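Emit:
send_rows(
  moves=[0,0,0,0,0,1.5,-1,0,0,0,0,0,1.5,-1,-1.03,3.86,0,0,0,0,-1,-1.03,3.86,0,0,0,0,-1,-1.03,3.86,0,0,0,0,-1,-1.03,3.86,0,0,0,0,-1,-1.03,3.86,0,0,0,0,-1,-1.03,3.86,0,0,0,0,-1,-1.03,3.86,0,0,0,0,-1,-1.03,3.86,0,0,0,0,-1,-1.03,3.86,0,0,0,0,-1,-1.03,3.86,0,0,0,0,-1,-1.03,3.86,0,0,0,0,-1,-1.26,4.83,0,0,0,0,-1,0,0,0,0,0,0,-1,0,0,0,0,0,0,-1],
)

```text
time_s: 30.9
position: [0.6001, -0.3892, 0.2702]
tcp_rot: [[-0.259, 0.966, 0.001], [0.966, 0.259, 0.001], [0.0, 0.002, -1.0]]
force: [-0.2, -1.0, -0.5]
opening: 0.159
```

Run:
```python
from h import *
lip(st()); 
t=snap('side','s18'); cv2.imwrite('pics/s18c.png',cv2.resize(cv2.imread('pics/s18.png')[184:384,262:512],(750,600),interpolation=cv2.INTER_CUBIC))
```

```text
t 30.90 pos [ 600.1 -389.2  270.2] yaw(y) 15.01 z [ 0.001  0.001 -1.   ] F [-0.2 -1.  -0.5] op 0.159 j [-42.  35.  64.   0.  80. -57.]
lip [ 498.7 -416.4  250.7] tilt 0.1
```

View pics/s18c.png

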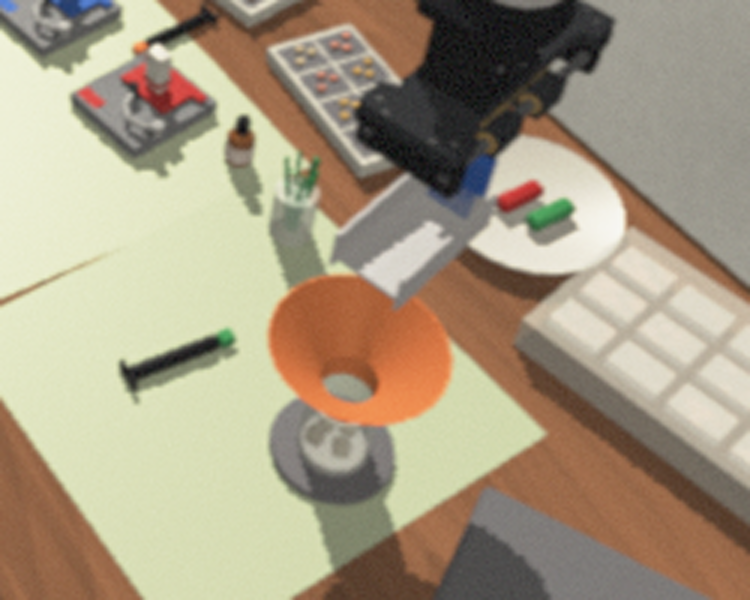

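Emit:
send_rows(
  moves=[0,0,0,-0.97,3.25,0,-1,0,0,0,-0.97,3.25,0,-1,0,0,0,-0.97,3.25,0,-1,0,0,0,-0.97,3.25,0,-1,0,0,0,-0.97,3.25,0,-1,0,0,0,-0.97,3.25,0,-1,0,0,0,-0.97,3.25,0,-1,0,0,0,-0.97,3.25,0,-1,0,0,0,0,0,-3,-1,0,0,0,0,0,-3,-1,0,0,0,0,0,-3,-1,0,0,0,0,0,-3,-1,0,0,0,0,0,-3,-1,0,0,0,0,0,-2.5,-1,0,0,0,0,0,-2,-1,0,0,0,0,0,0,-1,0,0,0,0,0,0,-1],
)

```text
time_s: 32.65
position: [0.5219, -0.1304, 0.0761]
tcp_rot: [[-0.257, 0.966, 0.001], [0.966, 0.257, -0.0], [-0.001, 0.001, -1.0]]
force: [0.3, -0.5, -0.7]
opening: 0.157
```

Run:
```python
from h import *
lip(st()); c=snap('wrist','w19')
```

```text
t 32.65 pos [ 521.9 -130.4   76.1] yaw(y) 14.88 z [ 0.001 -0.    -1.   ] F [ 0.3 -0.5 -0.7] op 0.157 j [-26.  36. 102.   0.  42. -41.]
lip [ 420.5 -157.4   56.7] tilt 0.0
```

View pics/w19.png

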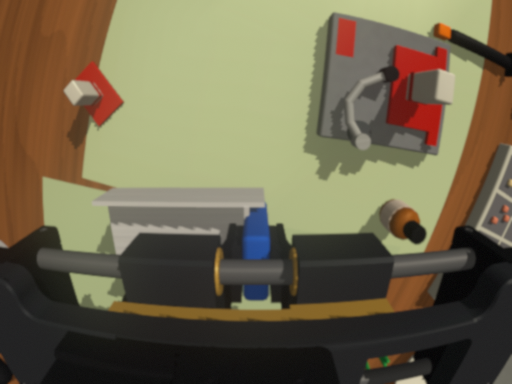

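Down 44.5 mm to the table, then release.

Emit:
send_rows(
  moves=[0,0,0,0,0,-2,-1,0,0,0,0,0,-1.3,-1,0,0,0,0,0,-0.7,-1,0,0,0,0,0,-0.4,-1,0,0,0,0,0,0,-1,0,0,0,0,0,0,-1],
)

```text
time_s: 33.3
position: [0.5225, -0.13, 0.032]
tcp_rot: [[-0.258, 0.966, 0.001], [0.966, 0.258, -0.001], [-0.001, 0.001, -1.0]]
force: [-0.5, 0.3, -0.3]
opening: 0.158
```

Run:
```python
from h import *
st()
```

```text
t 33.30 pos [ 522.5 -130.    32. ] yaw(y) 14.96 z [ 0.001 -0.001 -1.   ] F [-0.5  0.3 -0.3] op 0.158 j [-26.  41. 103.  -0.  37. -41.]
```

Emit:
send_rows(
  moves=[0,0,0,0,0,-0.08,-1,0,0,0,0,0,0,-0.6,0,0,0,0,0,0,-0.3,0,0,0,0,0,0,-0.2,0,0,0,0,0,0,-0.2,0,0,0,0,0,0,-0.2,0,0,0,0,0,2,-0.2,0,0,0,0,0,3,-0.2,0,0,0,0,0,3,0,0,0,0,0,0,4,0,0,0,0,0,0,4,0,0,0,0,-2,0,4,0,0,0,0,-4,0,0,0,0,0,0,-4,0,0,0,0,0,0,0,0,0,0],
)

```text
time_s: 34.8
position: [0.4161, -0.1275, 0.2304]
tcp_rot: [[-0.257, 0.966, -0.006], [0.966, 0.257, 0.003], [0.004, -0.005, -1.0]]
force: [0.5, -0.1, -0.9]
opening: 0.499
```

Run:
```python
from h import *
st(); c=snap('top','t20'); cv2.imwrite('pics/t20c.png',cv2.resize(cv2.imread('pics/t20.png')[90:260,80:340],(780,510),interpolation=cv2.INTER_CUBIC))
snap('side','s20'); cv2.imwrite('pics/s20c.png',cv2.resize(cv2.imread('pics/s20.png')[120:384,170:512],(777,600),interpolation=cv2.INTER_CUBIC))
snap('wrist','w20')
```

```text
t 34.80 pos [ 416.1 -127.5  230.4] yaw(y) 14.89 z [-0.006  0.003 -1.   ] F [ 0.5 -0.1 -0.9] op 0.499 j [-32.  15. 107.  -0.  58. -47.]
```

View pics/t20c.png

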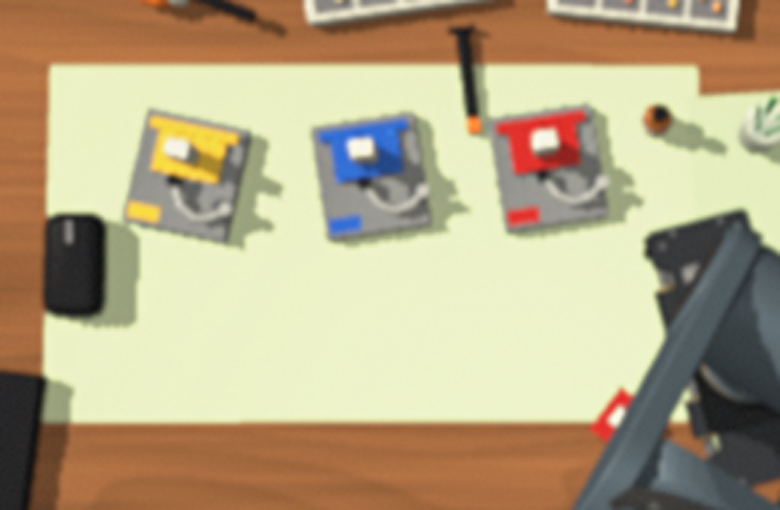

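View pics/s20c.png

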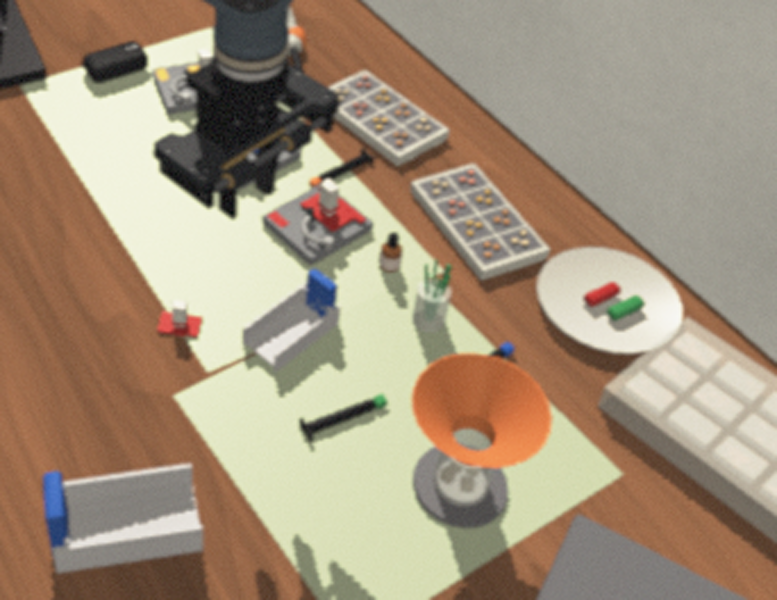

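Run:
```python
from h import *
c=load('t20'); K=6; big=cv2.resize(c['pixels'],None,fx=K,fy=K,interpolation=cv2.INTER_CUBIC); hsv=cv2.cvtColor(big,cv2.COLOR_RGB2HSV)
for n,(fx,fy,a) in {'yellow':(633.7,327.4,-12.6),'blue':(633.5,169.3,9.),'red':(641.7,1.7,8.9)}.items():
    a=np.radians(a); ex=np.array([np.cos(a),np.sin(a)]); ey=np.array([-ex[1],ex[0]]); f=np.array([fx,fy]); q=f-25*ex
    u=np.array(proj(c,(q[0]/1e3,q[1]/1e3,.066)))
    def stage(k,z):
        P=np.array([onz(c,(p[0][0]+.5)/K-.5,(p[0][1]+.5)/K-.5,z)[:2]*1000 for p in k])-f
        return np.stack([P@ex+35,P@ey],1)
    x0,y0=(u*K-60).astype(int); m=np.zeros(hsv.shape[:2],np.uint8); m[y0:y0+120,x0:x0+120]=cv2.inRange(hsv,(0,0,140),(180,75,255))[y0:y0+120,x0:x0+120]
    k=max(cv2.findContours(m,cv2.RETR_EXTERNAL,cv2.CHAIN_APPROX_NONE)[0],key=cv2.contourArea); S=stage(k,.066)
    print(n,'block x',np.round([S[:,0].min(),S[:,0].max()],1),'y',np.round([S[:,1].min(),S[:,1].max()],1))
    m=sum(cv2.inRange(hsv,r[:3],r[3:]) for r in RNG[n]).astype(np.uint8); mm=np.zeros_like(m); x0-=90;y0-=90; mm[y0:y0+300,x0:x0+300]=m[y0:y0+300,x0:x0+300]
    k=max(cv2.findContours(mm,cv2.RETR_EXTERNAL,cv2.CHAIN_APPROX_NONE)[0],key=cv2.contourArea); S=stage(k,.022)
    B=S[(S[:,0]<20)&(S[:,0]>-5)]; print('  slide x min %.1f'%B[:,0].min(),'y',np.round([np.percentile(B[:,1],3),np.percentile(B[:,1],97)],1))
    # tilt: low edge line fit
    E=S[(S[:,0]<0)&(abs(S[:,1])<28)]; print('  edge slope deg %.1f'%np.degrees(np.arctan(np.polyfit(E[:,1],E[:,0],1)[0])))
im=cv2.imread('pics/s20.png'); cv2.imwrite('pics/jar.png',cv2.resize(im[265:360,340:430],None,fx=6,fy=6,interpolation=cv2.INTER_CUBIC))
w=cv2.imread('pics/w20.png'); cv2.imwrite('pics/w20c.png',cv2.resize(w,(768,576)))
```

```text
yellow block x [-21.3  32.5] y [ 2.4 34.5]
  slide x min -4.8 y [-32.6  30.8]
  edge slope deg -1.2
blue block x [-1.1 20.6] y [-13.2  12.5]
  slide x min -5.0 y [-31.8  30.6]
  edge slope deg -2.0
red block x [-1.5 19.2] y [-11.1  13. ]
  slide x min -5.0 y [-31.1  31.6]
  edge slope deg -2.3
```

View pics/jar.png

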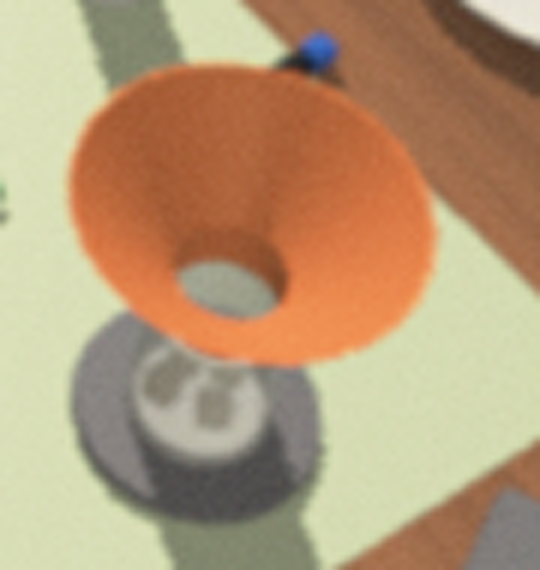

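View pics/w20c.png

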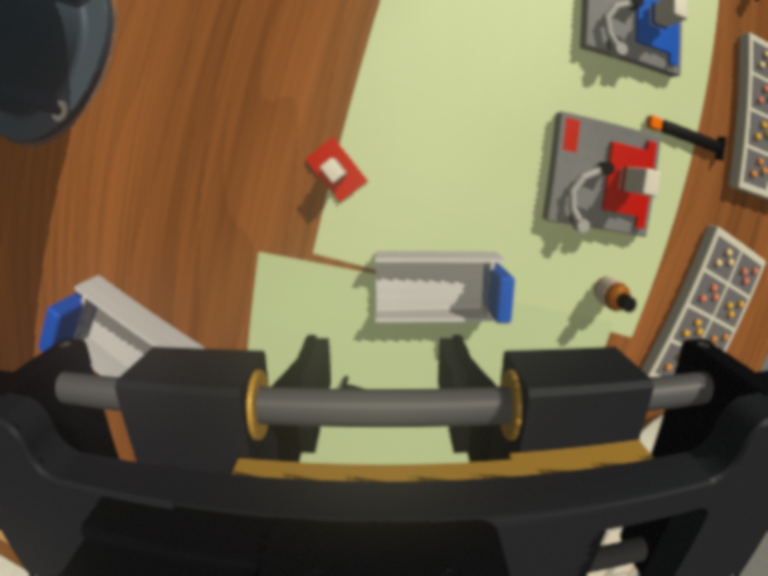

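Run:
```python
from h import *
c=load('t20'); K=6; big=cv2.resize(c['pixels'],None,fx=K,fy=K,interpolation=cv2.INTER_CUBIC); hsv=cv2.cvtColor(big,cv2.COLOR_RGB2HSV)
for n,(fx,fy,a) in {'yellow':(633.7,327.4,-12.6),'blue':(633.5,169.3,9.),'red':(641.7,1.7,8.9)}.items():
    a=np.radians(a); ex=np.array([np.cos(a),np.sin(a)]); ey=np.array([-ex[1],ex[0]]); f=np.array([fx,fy]); q=f-25*ex
    u=np.array(proj(c,(q[0]/1e3,q[1]/1e3,.022)))
    m=sum(cv2.inRange(hsv,r[:3],r[3:]) for r in RNG[n]).astype(np.uint8); x0,y0=(u*K-150).astype(int)
    k=[(x,y) for y in range(y0,y0+300) for x in range(x0,x0+300) if m[y,x]]
    S=np.array([onz(c,(x+.5)/K-.5,(y+.5)/K-.5,.022)[:2]*1000 for x,y in k])-f; S=np.stack([S@ex+35,S@ey],1)
    print(n,[(y,round(S[(abs(S[:,1]-y)<2)&(S[:,0]>-25),0].min(),1)) for y in (-28,-22,-16,-10,10,16,22,28)])
im=cv2.imread('pics/t20.png'); cv2.imwrite('pics/t20d.png',cv2.resize(im[118:175,115:290],None,fx=4.5,fy=4.5,interpolation=cv2.INTER_CUBIC))
```

```text
yellow [(-28, np.float64(-8.3)), (-22, np.float64(-8.6)), (-16, np.float64(-9.3)), (-10, np.float64(-9.2)), (10, np.float64(-11.2)), (16, np.float64(-10.3)), (22, np.float64(-9.1)), (28, np.float64(-8.8))]
blue [(-28, np.float64(-7.7)), (-22, np.float64(-8.2)), (-16, np.float64(-7.8)), (-10, np.float64(-8.7)), (10, np.float64(-10.4)), (16, np.float64(-9.5)), (22, np.float64(-9.0)), (28, np.float64(-8.5))]
red [(-28, np.float64(-8.2)), (-22, np.float64(-8.1)), (-16, np.float64(-8.1)), (-10, np.float64(-8.8)), (10, np.float64(-10.9)), (16, np.float64(-9.6)), (22, np.float64(-9.6)), (28, np.float64(-9.6))]
```

View pics/t20d.png

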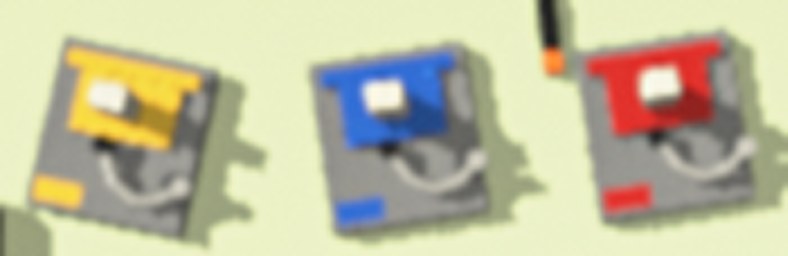

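```bash
python3 -c "
from h import *
st(); print(hand_in())"
```

```text
t 34.95 pos [ 423.  -130.4  231.3] yaw(y) 14.93 z [ 0.003 -0.002 -1.   ] F [ 0.2 -0.9  0.6] op 0.500 j [-32.  15. 107.  -0.  58. -47.]
the job is handed in; nothing more can be done
None
```

The job is done and handed in at about 35 s. All three plates are clipped into the stages of their colours. The blanks are in the jar, and the empty scoop stands upright where it started. Partway through, the red plate had been knocked about 5 cm aside, so I re-measured it before picking it up.

**Plates:** in the last top view each plate's outer edge lies at about x = -8 to -10 mm in the stage frame (-10 expected; the colour mask loses about 1 mm). The plates are centred along the fence to within about 1 mm, and I could see no gap at the fence. Edge angles read 1–2° off square, which I put down to roller and shadow effects in the mask. I also tried to check from the white blocks, but the yellow reading was unusable because its mask ran into the surroundings, so I relied on the slide edges.

**Blanks:** I saw four in the scoop, and the last side view shows the scoop and funnel empty. Only about three can be told apart through the jar, and none were seen outside it.

**Bystanders:** none were touched, and the small look-alike red plate and the large scoop stayed where they were.

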